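# Unhook the sample basket and seat it in the water bath

### The arm

A 6-joint arm with a two-finger parallel gripper is mounted at the origin on the work surface. World frame = base frame: x ahead of the robot, y to its left, z up, the work surface at z = 0. Lengths are in m, angles in rad, forces in N, time in s.
With the tool pointing down it reaches from about 0.3 to 0.775 m from the base axis. Payload 14.6 kg.
Tool frame: the origin (TCP) lies midway between the tips of the shut fingers; the grasp point (between the pads) lies env.tcp_to_grasp behind it (env.tcp_to_grasp is the distance from the TCP to the grasp point, in m); z points along the fingers, y is the direction in which the jaws open and shut (so a half turn about z gives the same grasp; the last joint's range is limited). The gripper opens to 94 mm and grips with 3 to 60 N. Pads are 16 mm wide; open, the fingers measure 119 mm over their backs; the gripper's body (75 mm by 177 mm) begins 78 mm behind the grasp point.
Start: joints at [-1.343, 0.3, 1.521, -0, 1.321, -0.067], TCP at [0.16, -0.526, 0.205] pointing down, gripper open.
Joint ranges: [-3.03, 3.03], [-0.79, 2.21], [0.23, 2.52], [-1.04, 4.18], [0, 3.07], [-2.55, 2.55]. Speed limits (rad/s): [2.22, 2.22, 2.57, 3.14, 3.14, 3.14].

### API

Orientations are given as a rotation vector (axis times angle).
In Python, from rig import env, imaging gives the robot as it stands.
- The arm moves only by the tool drive_tool, never from a script. Its argument "motion" is a list of rows, each a list of 3 entries, a list of its own where there are three numbers: the shift along the tool's x, y, z in cm, then the turn, a rotation vector about the tool's x, y, z in degrees, then the finger opening in cm, from 0 to 9.4. A call has 1 to 10 rows; each row shifts and turns the pose as measured when the row begins, along the tool's axes as they then stand; what a row does not reach is not made up. A row lasts 1/10 s, in which the tool goes at most 50 mm and 8.59 degrees, less where a joint would pass 70% of its speed; a pose out of reach is approached as far as the arm can. A call is refused whole if a number of a shift passes 5 or a number of a turn 8.59, either way. A call with a gripper value outside its range is refused whole. The fingers move at their own pace and stop on an object; "squeeze" is the grip in N (left out, the last holds). Time passes only in rows, so rows that do not move let the fingers close. It gives the time, the measured TCP pose, the force and the opening at its end, in the units of the state.
- env.get_state(): the state, without advancing time (a new reading comes with each control period).
- imaging.camera(name): name is "scene" or "side" or "wrist"; returns (picture, depth): 400x640x3 uint8, red, green, blue; 400x640 float32, m along the optical axis (not along the pixel's ray), 0 where there is no reading.
- imaging.camera_info(name): a dict with "camera_matrix" (3x3 intrinsics, pixels), "origin" and "attitude" of the camera in the world; the wrist camera has in their place "T_tool_cam" (4x4, takes a point from camera to tool coordinates, whose origin is the TCP and whose axes are the flange's). Camera axes: x right, y up, looking along -z (the intrinsics and any distortion apply to the point x, -y, -z); pixel columns grow to the right and rows downward; lengths in m; the calibration is good to about 2 mm. The wrist camera is an equidistant fisheye: a pixel r from the principal point sees the ray r / f radians off the axis. A picture is of the moment at which its call begins: read the wrist's pose just before it. camera_info takes no time and is no camera call.
- env.hand_in(): hands the job in, once; it reports no verdict.
The state is a dict: "time": time; "joint_pos": joint angles; "dq": joint speeds; "joint_torque": joint torques, N m; "eef_pos": TCP position; "ee_rot": TCP orientation; "wrist_force": force on the tool from outside, world axes, zero at the start; "moment": the same for the moment, N m; "grip_width": opening from 0.0 (shut) to 1.0 (fully open).
Only numpy, scipy, OpenCV 4.12 (cv2) and the standard library are available. Lean on these libraries where they do the work, as an engineer would, in place of code of your own. Each camera call takes 0.05 s, during which the arm holds its last target.

### The job

Lift the wire basket of sample vials off its drip hooks, following the hooks by feel until it is over their tips before drawing it away, so that it never jams or strains against them. Then lower it gently into the open well of the water bath until its rim sits flat on the steel deck, let go, and leave everything else undisturbed.

Things in the scene. Friction and masses are not known exactly. Their poses are not given: they have to be found in the camera images.
- basket: Round steel wire basket, capped vials fixed in it, 0.2 to 0.4 kg. Body 104 mm wide, 62 mm deep; rim flange on top 120 mm wide, 4 mm thick. A rigid bail of 6 mm wire stands over it in its own y-z plane: legs at y = +-50 mm. Origin: centre of the underside; z up, y along the bail, x across it. At the start it hangs with its x along the stand's x, away from the robot.
- basket_grip (a point): Centre of the black grip on top of the bail: a block 14 mm thick (along the basket's x), 46 mm long (y), 24 mm high, 196 mm above the underside. Take it here from above, closing along x. While hung, a hook stands at either side, 37 mm from the middle (along y), its top 23 mm above this point.
- basket_bar (a point): Middle of the line through the bail's two level shoulders (|y| 27 to 50 mm, 160 mm above the underside, 36 mm below the grip's centre) that hang in the hooks; between them the bail steps up to the grip.
- stand: Retort stand, fixed: grey base, upright rod 420 mm tall 205 mm to the -y side of the hooks, black boss head 190 mm up, white drip tray 150 mm wide under the basket. From the boss head a cranked steel rod runs along y, behind the bail, and carries the hooks. Origin: on the table straight below the middle of the hung bar; z up, -x is the way out of the hooks.
- hook_saddle (a point): Middle between the two deep U hooks (6 mm bar, at y = +-40 mm of the stand), 190 mm up, on the line where the hung bar lies. In each U the bar lies between a front prong on the robot's side, tip 55 mm above this line, and a rear shank, 59 mm, with about 2 mm of play before and behind. This point's axes are the stand's: they do not show the hooks' lean.
- hook_pivot (a point): The boss head's clamp on the rod, 205 mm to -y of hook_saddle. The rod may be clamped at any turn: both hooks' straight slots lean alike about the hung bar's line, up to 0.6 rad towards -x or 0.3 rad towards +x. The lean is in no measured pose (feel or see it) and holds under load. Raise the bar 60 to 68 mm up the slot, then draw it level to -x, 110 mm past where it hung, before raising or swinging it (rim!). Force on the hooks: under 8 N.
- bath: Water bath, fixed, dry: white casing 210 mm (x) by 360 mm (y), steel deck 100 mm above the table. Its open well is the one nearer the table's middle; a second, 165 mm to its +y side, holds a glass flask that reaches 205 mm above the table. Origin: on the table under the centre of the open well; z up.
- well_mouth (a point): Centre of the open well at deck level, 100 mm above the table. The well is 109 mm wide with sharp steel edges, free to 75 mm below the deck. With its rim on the deck the basket's underside is 38 mm above the table; any yaw will do.
- beaker: Glass beaker, 68 mm wide, 85 mm high, standing between stand and bath; leave alone. Origin: centre of the underside.
- cork_ring: Cork ring, 80 mm wide, 28 mm high; leave alone. Origin: centre of the underside.
- amber_bottle: Amber bottle with white cap, 64 mm wide, 150 mm high, at the back; leave alone. Origin: centre of the underside.
- clear_bottle: Clear bottle with white cap, 64 mm wide, 150 mm high, at the back; leave alone. Origin: centre of the underside.
- small_jar: Small glass jar with white lid, 56 mm wide, 70 mm high; leave alone. Origin: centre of the underside.
- spatula: Steel spatula, 190 mm long, lying in front; leave alone. Origin: centre of the underside.
- spare_boss: Spare black boss head with a thumbscrew, about 70 mm long, 34 mm high; leave alone. Origin: centre of the underside of the block.
Mind the look-alikes: they are no part of the job. There is more than one size of the basket; the one meant has the size given above.

How it is judged:
On the way:
1. the basket has been lifted over the tips of the hooks and drawn out clear of them, held in the gripper (x of basket_bar in the frame of stand below -0.055 m and height (world z) of basket_bar above 0.22 m and contact force between basket and stand below 0.2 N and contact force between basket and the fingers above 1 N), for 0.1 s.
At the end, for the whole second after the job is handed in: The basket sits in the open well with its rim on the deck (underside 38 mm above the table within 3 mm, centred within 6 mm, upright within 0.05 rad), released and at rest (z of basket in the frame of bath between 0.035 and 0.041 m and horizontal distance between basket and bath below 0.006 m and angle between basket's own z axis and vertical below 0.05 rad and linear speed of basket below 0.02 m/s and contact force between basket and the fingers below 0.1 N); the robot touches nothing.
It fails at once if once lifted 8 mm off the saddles, the basket is forced against the hooks or the stand with more than 8 N (25 N while it is still hanging) (contact force between basket and stand above 25 N or (height (world z) of basket_bar above 0.198 m and contact force between basket and stand above 8 N)).
It fails at once if the basket is dropped into the well (faster than 0.35 m/s inside it) or rammed on the bath (more than 60 N) (contact force between basket and bath above 60 N or (horizontal distance between basket and bath below 0.02 m and z of basket in the frame of bath below 0.095 m and linear speed of basket above 0.35 m/s)).
It fails at once if the robot pushes the hooks or the stand with more than 15 N (contact force between any of the fingers, the arm and stand above 15 N).
It fails at once if a bystander is moved by more than 20 mm (distance of any of beaker, cork_ring, amber_bottle, clear_bottle, small_jar, spatula, spare_boss from where it was at the start of the episode above 0.02 m).
It also fails if it takes over 67 s, if anything falls off the work surface, if the arm or the gripper's body presses on something with over 40 N, if the wrist force passes 120 N, or if a joint passes its speed limit or range.

## Working session

There is one attempt and no reset: what is moved stays moved. The work goes in short steps, Python scripts to look and compute and a tool call to move; the robot and the scene stay as the last step left them, time stands still between calls to the robot, and variables do not carry over. Pictures are saved under pics/ and viewed, and the job is handed in when it is done.

Besides the shell and the picture viewer there is one more tool, called after "Request:" as a command line: name --argument value ..., lists and objects as JSON in quotes. drive_tool: Moves the arm, as the interface text tells. Its arguments: {"type":"object","properties":{"motion":{"type":"array"},"squeeze":{"type":"number"}},"required":["motion"]}

```bash
ls; mkdir -p pics; python3 - <<'E'
from rig import env, imaging
import cv2,numpy as np
print(env.get_state(), env.tcp_to_grasp)
for n in ["scene","side","wrist"]:
    p,d=imaging.camera(n); cv2.imwrite(f"pics/{n}0.png",p[...,::-1]); np.save(f"pics/{n}0.npy",d)
    i=imaging.camera_info(n); print(n,i)
E
```

```text
pics
{'time': 0.0, 'joint_pos': array([-1.34261496e+00,  3.00485669e-01,  1.52154403e+00, -2.83288553e-05,
        1.32069266e+00, -6.66002361e-02]), 'dq': array([-0.00022732, -0.00119245,  0.00283211, -0.00065358, -0.00101141,
        0.00167803]), 'joint_torque': array([ 3.25051100e-03, -5.31797647e+01, -3.52730727e+01,  7.08293659e-02,
        2.42868107e-02, -9.35314324e-05]), 'eef_pos': array([ 0.15972608, -0.52603865,  0.20489401]), 'ee_rot': array([-3.10641708e+00, -4.61213024e-01,  1.86111517e-04]), 'wrist_force': array([ 0.2033675 ,  0.0245242 , -0.32308728]), 'moment': array([-0.0209872 ,  0.00397621,  0.02274262]), 'grip_width': 0.9985690150157263} 0.0188
scene {'camera_matrix': array([[412.26880586,   0.        , 320.8591581 ],
       [  0.        , 412.26880586, 209.86339528],
       [  0.        ,   0.        ,   1.        ]]), 'origin': array([ 1.07441622, -0.14680461,  1.01030711]), 'attitude': array([0.43649973, 0.39029467, 1.39721075])}
side {'camera_matrix': array([[515.69132505,   0.        , 327.6884874 ],
       [  0.        , 515.69132505, 200.1928457 ],
       [  0.        ,   0.        ,   1.        ]]), 'origin': array([0.46709731, 0.76212121, 0.90962913]), 'attitude': array([ 0.07582685, -1.25641333, -2.77531191])}
wrist {'camera_matrix': array([[309.70691629,   0.        , 319.3707751 ],
       [  0.        , 309.70691629, 194.96754775],
       [  0.        ,   0.        ,   1.        ]]), 'T_tool_cam': array([[-4.97726872e-04,  9.69699962e-01,  2.44298458e-01,
         7.11486077e-02],
       [ 9.99999869e-01,  5.12572539e-04,  2.80491032e-06,
        -9.03710743e-04],
       [-1.22500759e-04,  2.44298427e-01, -9.69700089e-01,
        -1.78963189e-01],
       [ 0.00000000e+00,  0.00000000e+00,  0.00000000e+00,
         1.00000000e+00]])}
```

View pics/scene0.png

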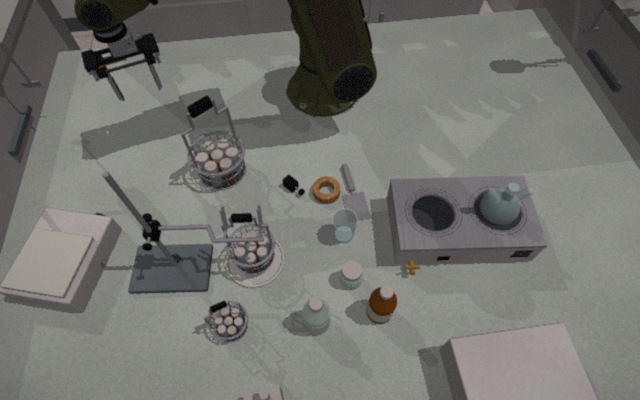

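View pics/side0.png

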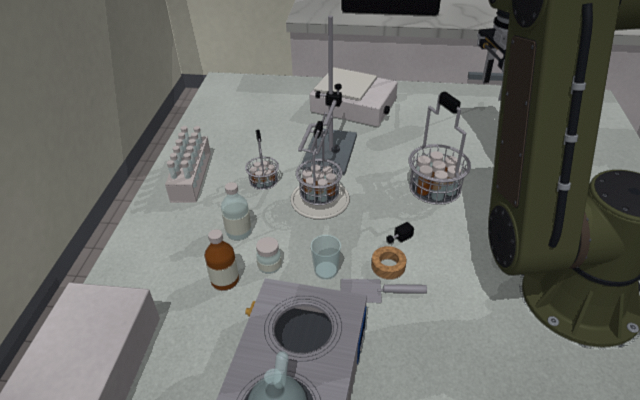

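View pics/wrist0.png

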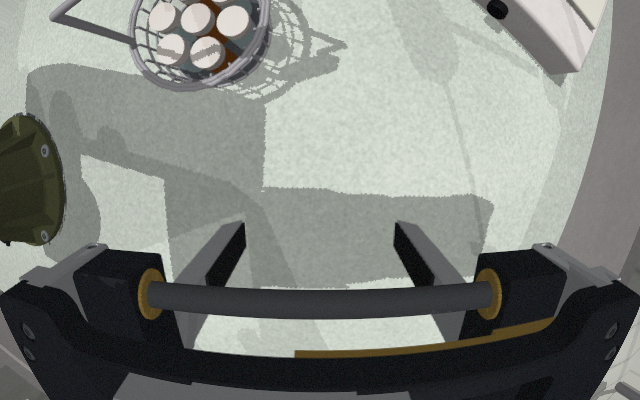

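Scene view: there are three baskets. The large one stands at (218,160) with its grip at (200,106). One hangs in the hooks at (250,248) with its grip at (241,217). A small one stands at (228,320) with its grip at (219,306). The hung one over the drip tray is the target. In the side view it is at (320,180), grip about (320,128). The open well is at (433,211) in scene and (303,328) in side. I'll check the choice in crops.

```bash
python3 - <<'E'
import cv2,numpy as np
a=cv2.imread("pics/scene0.png");b=cv2.imread("pics/side0.png")
c=cv2.resize(a[190:290,130:290],None,fx=5,fy=5,interpolation=cv2.INTER_CUBIC);cv2.imwrite("pics/c1.png",c)
c=cv2.resize(b[75:220,270:390],None,fx=4,fy=4,interpolation=cv2.INTER_CUBIC);cv2.imwrite("pics/c2.png",c)
E
```

```text
(no output)
```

View pics/c1.png

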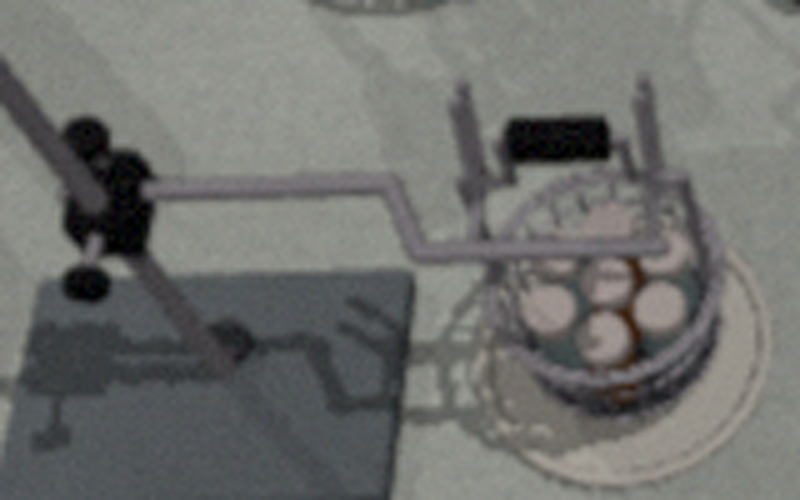

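View pics/c2.png

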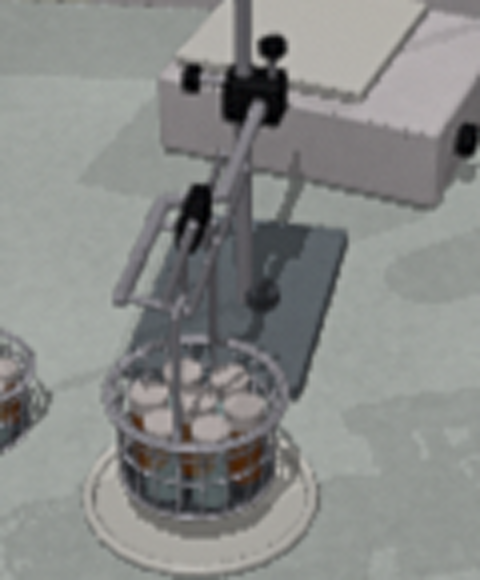

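The crops confirm the choice: the hooked basket is mid-size, over the tray, with a black grip between two hooks. Its grip is at scene (241.5,218) and the prong tips are at about (222.5,208) and (258.5,206). Next I measure positions.

```bash
cat > h.py <<'E'
import numpy as np,cv2
from scipy.spatial.transform import Rotation as R
from rig import env, imaging
def info(n):
    i=imaging.camera_info(n); return i["camera_matrix"],np.array(i["origin"]),R.from_rotvec(i["attitude"]).as_matrix()
def ray(n,u,v):
    K,o,A=info(n); d=np.array([(u-K[0,2])/K[0,0],-(v-K[1,2])/K[1,1],-1.]); return o,A@d
def pd(n,u,v,d):
    o,r=ray(n,u,v); return o+r*d
def onz(n,u,v,z):
    o,r=ray(n,u,v); return o+r*(z-o[2])/r[2]
def tri(a,b):
    o1,r1=ray(*a);o2,r2=ray(*b)
    s,_,_,_=np.linalg.lstsq(np.c_[r1,-r2],o2-o1,rcond=None)
    p=o1+s[0]*r1;q=o2+s[1]*r2; return (p+q)/2,np.linalg.norm(p-q)
def cloud(n,d):
    K,o,A=info(n); v,u=np.mgrid[0:400,0:640]
    P=np.stack([(u-K[0,2])/K[0,0],-(v-K[1,2])/K[1,1],-np.ones_like(u,float)],-1)*d[...,None]
    return P@A.T+o
def proj(n,p):
    K,o,A=info(n); c=A.T@(np.array(p)-o); return K[0,2]+K[0,0]*c[0]/-c[2], K[1,2]-K[1,1]*c[1]/-c[2]
def wproj_setup(st):
    T=np.array(imaging.camera_info("wrist")["T_tool_cam"]);K=imaging.camera_info("wrist")["camera_matrix"]
    M=np.eye(4);M[:3,:3]=R.from_rotvec(st["ee_rot"]).as_matrix();M[:3,3]=st["eef_pos"]
    return K,M@T
def wray(st,u,v):
    K,W=wproj_setup(st); x=u-K[0,2];y=v-K[1,2];r=np.hypot(x,y);t=r/K[0,0]
    d=np.array([np.sin(t)*x/r,-np.sin(t)*y/r,-np.cos(t)]); return W[:3,3],W[:3,:3]@d
def wcloud(st,d):
    K,W=wproj_setup(st); v,u=np.mgrid[0:400,0:640]; x=u-K[0,2];y=v-K[1,2];r=np.hypot(x,y)+1e-9;t=r/K[0,0]
    P=np.stack([np.tan(t)*x/r,-np.tan(t)*y/r,-np.ones_like(r)],-1)*d[...,None]
    return P@W[:3,:3].T+W[:3,3]
def wproj(st,p):
    K,W=wproj_setup(st); c=W[:3,:3].T@(np.array(p)-W[:3,3]); r=np.hypot(c[0],c[1]);t=np.arctan2(r,-c[2])
    return K[0,2]+K[0,0]*t*c[0]/r, K[1,2]-K[1,1]*t*c[1]/r
E
python3 - <<'E'
from h import *
for n in ["scene","side"]:
    a=cv2.imread(f"pics/{n}0.png");d=np.load(f"pics/{n}0.npy");C=cloud(n,d)
    # grip: dark pixels with z 0.19..0.25
    m=(a.max(2)<45)&(d>0)
    roi=np.zeros_like(m)
    if n=="scene": roi[205:235,225:258]=1
    else: roi[115:140,308:328]=1
    m&=roi; P=C[m]; v,u=np.nonzero(m)
    print(n,m.sum(),u.mean(),v.mean(),np.median(P,0),P.min(0),P.max(0))
    print("well deck", {"scene":onz(n,433,211,.1),"side":onz(n,303,328,.1)}[n])
print(tri(("scene",222.5,208),("side",311,123)))
E
```

```text
scene 163 241.06134969325154 217.5521472392638 [ 0.61058415 -0.26345473  0.23544283] [ 0.60043778 -0.2868889   0.21709516] [ 0.61417303 -0.24222851  0.24161687]
well deck [0.57888334 0.20435109 0.1       ]
side 78 318.65384615384613 127.92307692307692 [ 0.60090173 -0.25984698  0.2359824 ] [ 0.59585632 -0.28475347  0.21700325] [ 0.61140749 -0.24062885  0.240391  ]
well deck [0.57764171 0.20751001 0.1       ]
(array([ 0.60843614, -0.28977474,  0.24364252]), np.float64(0.04140806101763904))
```

```bash
python3 - <<'E'
from h import *
def circ(P):
    A=np.c_[2*P,np.ones(len(P))];s=np.linalg.lstsq(A,(P**2).sum(1),rcond=None)[0];return s[:2],np.sqrt(s[2]+s[0]**2+s[1]**2)
for n in ["scene","side"]:
    a=cv2.imread(f"pics/{n}0.png");d=np.load(f"pics/{n}0.npy");C=cloud(n,d)
    deck=(abs(C[...,2]-.1)<.006)&(abs(C[...,0]-.578)<.13)&(abs(C[...,1]-.2)<.09)
    hole=(C[...,2]<.09)&(np.hypot(C[...,0]-.578,C[...,1]-.205)<.075)&(d>0)
    print(n,deck.sum(),hole.sum(),np.median(C[deck][:,2]))
    k=cv2.findContours(hole.astype(np.uint8),cv2.RETR_EXTERNAL,cv2.CHAIN_APPROX_NONE)[0]
    k=max(k,key=cv2.contourArea)[:,0]
    P=np.array([onz(n,u,v,.1)[:2] for u,v in k]);c,r=circ(P)
    for _ in range(5):
        e=abs(np.hypot(*(P-c).T)-r);P=P[e<max(.003,np.percentile(e,80))]; c,r=circ(P)
    print(c,r,len(P))
    v,u=np.nonzero(hole); print(u.min(),u.max(),v.min(),v.max())
a=cv2.imread("pics/scene0.png");b=cv2.imread("pics/side0.png")
cv2.imwrite("pics/c3.png",np.hstack([cv2.resize(a[160:270,370:560],(640,371)),]))
# grip yaw from top face
d=np.load("pics/scene0.npy");C=cloud("scene",d)
m=(a.max(2)<45)&(d>0)&(C[...,2]>.21)&(C[...,2]<.25);m[:205]=0;m[235:]=0;m[:,:225]=0;m[:,258:]=0
P=C[m][:,:2];q=P-P.mean(0);w,V=np.linalg.eigh(q.T@q);print("yaw dir",V[:,1])
E
```

```text
scene 3901 875 0.10028862163350971
[0.58856964 0.19582211] 0.042775971699345806 41
412 453 196 231
side 6835 1526 0.09988505169421269
[0.57584877 0.21873874] 0.04121349238897238 59
274 331 306 352
yaw dir [0.08848264 0.99607772]
```

View pics/c3.png

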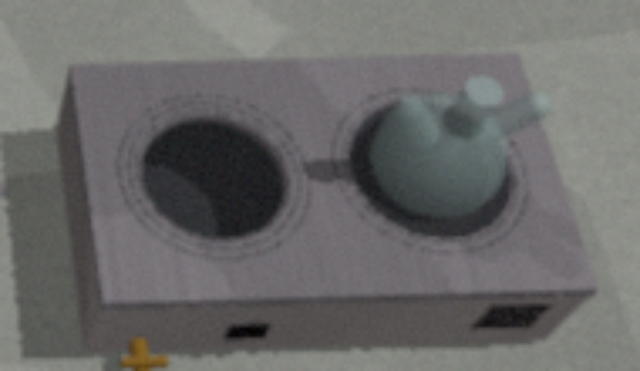

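```bash
python3 - <<'E'
from h import *
for n in ["scene","side"]:
    a=cv2.imread(f"pics/{n}0.png");d=np.load(f"pics/{n}0.npy");C=cloud(n,d)
    g=cv2.GaussianBlur(a,(3,3),0).max(2)
    u0,v0=proj(n,[.578,.206,.1])
    # visible hole contour: radial search for half brightness edge
    pts=[]
    for th in np.arange(0,2*np.pi,.05):
        p=np.array([.578,.206])
        rs=np.arange(.03,.068,.0005)
        pr=[]
        for r in rs:
            u,v=proj(n,[p[0]+r*np.cos(th),p[1]+r*np.sin(th),.1]); pr.append(cv2.getRectSubPix(a.max(2).astype(np.float32),(1,1),(u,v))[0,0])
        gr=np.gradient(cv2.GaussianBlur(np.array(pr,np.float32)[:,None],(1,9),0)[:,0])
        pts.append((th,rs[gr.argmax()],gr.max()))
    for t in pts[::6]: print(n,np.round(t,4))
    th,r,gm=np.array(pts).T
    P=np.c_[.578+r*np.cos(th),.206+r*np.sin(th)]
    from scipy.optimize import least_squares
    f=least_squares(lambda s:np.hypot(P[:,0]-s[0],P[:,1]-s[1])-s[2],[.578,.206,.0545],loss="soft_l1",f_scale=.001)
    f2=least_squares(lambda s:np.hypot(P[:,0]-s[0],P[:,1]-s[1])-.0545,[.578,.206],loss="soft_l1",f_scale=.001)
    print(f.x,f2.x)
E
```

```text
Traceback (most recent call last):
  File "h.py", line 21, in proj
    K,o,A=info(n); c=A.T@(np.array(p)-o); return K[0,2]+K[0,0]*c[0]/-c[2], K[1,2]-K[1,1]*c[1]/-c[2]
          ~~~~^^^
  File "h.py", line 5, in info
    i=imaging.camera_info(n); return i["camera_matrix"],np.array(i["origin"]),R.from_rotvec(i["attitude"]).as_matrix()
ValueError: time passes only in moves, steps and waits
```

```bash
python3 - <<'E'
s=open('h.py').read()
s=s.replace('def info(n):','''import pickle,os
if os.path.exists("ci.pkl"): CI=pickle.load(open("ci.pkl","rb"))
else:
    CI={n:imaging.camera_info(n) for n in ["scene","side","wrist"]}; pickle.dump(CI,open("ci.pkl","wb"))
def info(n):''',1).replace('i=imaging.camera_info(n);','i=CI[n];').replace('imaging.camera_info("wrist")','CI["wrist"]')
open('h.py','w').write(s)
E
python3 - <<'E'
from h import *
from scipy.optimize import least_squares
for n in ["scene","side"]:
    a=cv2.imread(f"pics/{n}0.png").max(2).astype(np.float32)
    pts=[]
    for th in np.arange(0,2*np.pi,.05):
        rs=np.arange(.03,.068,.0005)
        pr=[cv2.getRectSubPix(a,(1,1),proj(n,[.578+r*np.cos(th),.206+r*np.sin(th),.1]))[0,0] for r in rs]
        gr=np.gradient(cv2.GaussianBlur(np.array(pr,np.float32)[:,None],(1,9),0)[:,0])
        pts.append((th,rs[gr.argmax()],gr.max()))
    for t in pts[::8]: print(n,np.round(t,4))
    th,r,gm=np.array(pts).T
    P=np.c_[.578+r*np.cos(th),.206+r*np.sin(th)]
    f=least_squares(lambda s:np.hypot(P[:,0]-s[0],P[:,1]-s[1])-s[2],[.578,.206,.0545],loss="soft_l1",f_scale=.001)
    f2=least_squares(lambda s:np.hypot(P[:,0]-s[0],P[:,1]-s[1])-.0545,[.578,.206],loss="soft_l1",f_scale=.001)
    print(f.x,f2.x)
E
```

```text
scene [0.     0.0575 5.7625]
scene [0.4   0.056 5.998]
scene [0.8   0.054 6.866]
scene [1.2    0.055  4.4793]
scene [1.6    0.053  3.7609]
scene [2.     0.0515 3.4699]
scene [2.4    0.0475 2.6988]
scene [2.8   0.047 3.432]
scene [3.2    0.047  3.6003]
scene [3.6    0.0495 4.3105]
scene [4.     0.0535 5.7635]
scene [4.4    0.054  4.9987]
scene [4.8    0.057  3.6819]
scene [5.2    0.0595 4.5779]
scene [5.6    0.059  4.5022]
scene [6.     0.0585 4.1038]
[0.5823216  0.20335681 0.0535244 ] [0.58234869 0.2036767 ]
side [0.     0.0535 7.4479]
side [0.4    0.0575 7.1029]
side [0.8    0.0535 7.2471]
side [1.2    0.0555 6.7504]
side [1.6    0.0535 5.7998]
side [2.    0.054 7.387]
side [2.4    0.053  6.0944]
side [2.8    0.056  4.7994]
side [3.2    0.053  7.7873]
side [3.6    0.0525 7.3604]
side [4.     0.048  5.6877]
side [4.4    0.041  6.5437]
side [4.8    0.0405 7.6792]
side [5.2    0.0485 4.7375]
side [5.6    0.0545 5.6847]
side [6.     0.0535 6.1808]
[0.57800157 0.20957626 0.05218343] [0.57808274 0.20929003]
```

```bash
python3 - <<'E'
from h import *
d=np.load("pics/scene0.npy");C=cloud("scene",d)
for u in range(160,264,6):
    col=C[200:265,u]; 
    m=(col[:,2]>.15)&(col[:,2]<.27)
    for p,v in zip(col[m],np.nonzero(m)[0]+200): 
        print(u,v,np.round(p,3),end=' ; ')
    print()
E
```

```text
160 224 [ 0.571 -0.457  0.183] ; 160 225 [ 0.576 -0.456  0.185] ; 160 226 [ 0.582 -0.453  0.192] ; 160 227 [ 0.585 -0.452  0.193] ; 160 228 [ 0.589 -0.451  0.195] ; 160 229 [ 0.591 -0.452  0.193] ; 160 230 [ 0.585 -0.457  0.18 ] ; 160 231 [ 0.588 -0.457  0.18 ] ; 
166 225 [ 0.583 -0.439  0.194] ; 166 226 [ 0.585 -0.439  0.194] ; 166 227 [ 0.59  -0.438  0.197] ; 166 228 [ 0.591 -0.438  0.195] ; 166 229 [ 0.591 -0.439  0.191] ; 
172 225 [ 0.585 -0.425  0.195] ; 172 226 [ 0.589 -0.424  0.197] ; 172 227 [ 0.589 -0.426  0.192] ; 172 228 [ 0.594 -0.424  0.196] ; 172 229 [ 0.595 -0.425  0.193] ; 
178 225 [ 0.588 -0.411  0.196] ; 178 226 [ 0.589 -0.412  0.194] ; 178 227 [ 0.592 -0.411  0.195] ; 178 228 [ 0.593 -0.412  0.192] ; 178 229 [ 0.594 -0.413  0.189] ; 
184 225 [ 0.59  -0.398  0.197] ; 184 226 [ 0.59  -0.399  0.193] ; 184 227 [ 0.595 -0.398  0.196] ; 184 228 [ 0.595 -0.399  0.192] ; 
190 225 [ 0.591 -0.385  0.196] ; 190 226 [ 0.595 -0.384  0.197] ; 190 227 [ 0.596 -0.384  0.196] ; 190 228 [ 0.596 -0.386  0.191] ; 
196 225 [ 0.593 -0.371  0.196] ; 196 226 [ 0.595 -0.371  0.195] ; 196 2
[... 3694 characters left out ...]
94] ; 250 241 [ 0.648 -0.253  0.191] ; 
256 208 [ 0.602 -0.228  0.252] ; 256 209 [ 0.602 -0.229  0.248] ; 256 210 [ 0.602 -0.229  0.244] ; 256 222 [ 0.61  -0.235  0.206] ; 256 223 [ 0.611 -0.236  0.203] ; 256 224 [ 0.61  -0.237  0.197] ; 256 225 [ 0.61  -0.237  0.193] ; 256 226 [ 0.61  -0.238  0.189] ; 256 237 [ 0.643 -0.238  0.197] ; 256 238 [ 0.645 -0.239  0.196] ; 256 239 [ 0.646 -0.239  0.194] ; 256 240 [ 0.648 -0.239  0.193] ; 
262 223 [ 0.603 -0.224  0.187] ; 262 224 [ 0.611 -0.223  0.195] ; 262 225 [ 0.612 -0.224  0.193] ; 262 226 [ 0.609 -0.225  0.183] ; 262 237 [ 0.644 -0.225  0.196] ; 262 238 [ 0.647 -0.225  0.197] ; 262 239 [ 0.646 -0.226  0.191] ; 262 240 [ 0.649 -0.226  0.192] ;
```

```bash
python3 - <<'E'
import cv2
b=cv2.imread("pics/side0.png");cv2.imwrite("pics/c4.png",cv2.resize(b[105:170,290:350],None,fx=9,fy=9,interpolation=cv2.INTER_LANCZOS4))
a=cv2.imread("pics/scene0.png");cv2.imwrite("pics/c5.png",cv2.resize(a[200:250,212:272],None,fx=12,fy=12,interpolation=cv2.INTER_LANCZOS4))
E
```

```text
(no output)
```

View pics/c4.png

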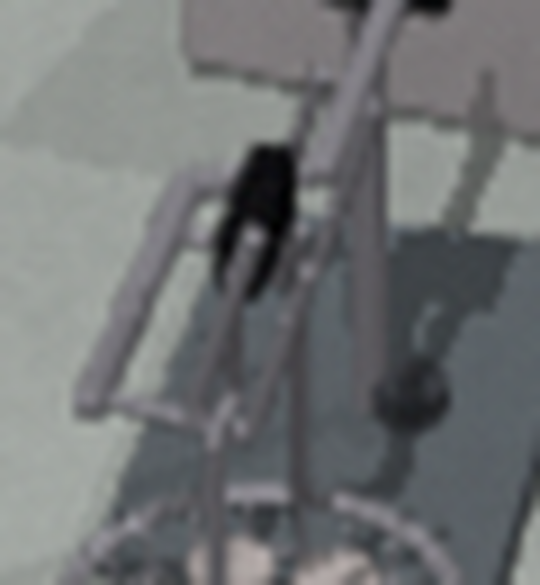

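View pics/c5.png

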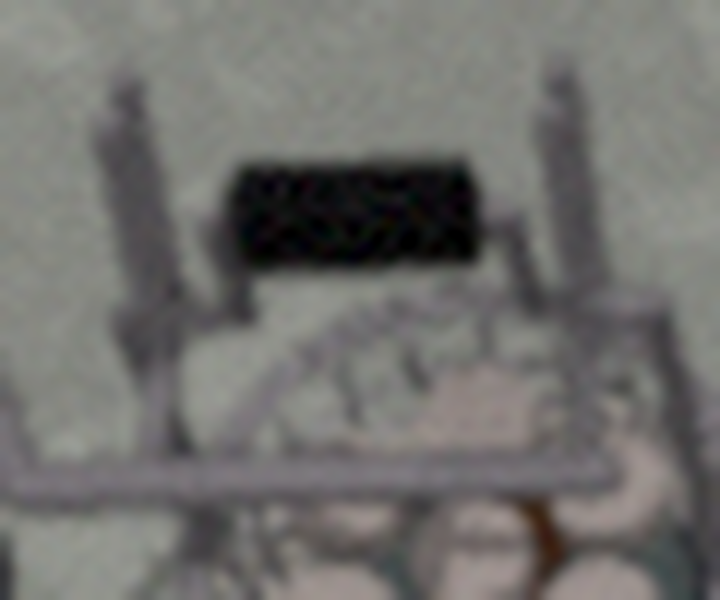

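```bash
python3 - <<'E'
from h import *
ex=np.array([.9934,-.1146,0]);ey=np.array([.1146,.9934,0]);ez=np.array([0,0,1.])
S=np.array([.607,-.263,.19])
for s in (1,-1):
  b=S+s*.04*ey
  print("saddle",s,[(np.array(proj("side",b))-[290,105])*9],[(np.array(proj("scene",b))-[212,200])*12])
  for L in (.3,0,-.2,-.4,-.6):
    u=np.sin(L)*ex+np.cos(L)*ez; w=np.cos(L)*ex-np.sin(L)*ez
    f=b-.008*w+.055*u; r=b+.008*w+.059*u
    print(L,*[np.round((np.array(proj("side",q))-[290,105])*9) for q in(f,r)],*[np.round((np.array(proj("scene",q))-[212,200])*12) for q in(f,r)])
E
```

```text
saddle 1 [array([208.41213488, 419.163319  ])] [array([604.16631533, 305.24303436])]
0.3 [170. 240.] [108. 236.] [562. 200.] [558. 283.]
0 [233. 248.] [172. 227.] [567. 120.] [559. 186.]
-0.2 [275. 262.] [217. 231.] [573.  77.] [563. 127.]
-0.4 [313. 282.] [262. 243.] [579.  44.] [568.  77.]
-0.6 [347. 308.] [305. 262.] [587.  22.] [575.  37.]
saddle -1 [array([277.95780635, 252.40480134])] [array([180.49077745, 313.87700042])]
0.3 [244.  77.] [184.  74.] [114. 209.] [105. 293.]
0 [304.  84.] [246.  65.] [123. 129.] [109. 195.]
-0.2 [343.  97.] [289.  68.] [132.  86.] [116. 136.]
-0.4 [380. 117.] [332.  79.] [143.  52.] [125.  86.]
-0.6 [412. 142.] [372.  98.] [156.  30.] [136.  46.]
```

```bash
cat > plan.py <<'E'
from h import *
def Rt(yaw,tilt=0):  # yaw: angle of tool x in world; tool z down; tilt about tool y
    x=np.array([np.cos(yaw),np.sin(yaw),0]);z=np.array([0,0,-1.]);return np.c_[x,np.cross(z,x),z]@R.from_rotvec([0,tilt,0]).as_matrix()
def rows(p0,R0,p1,R1,n,grip):
    rv=R.from_matrix(R0.T@R1).as_rotvec(); out=[];p=p0.copy();Rc=R0.copy()
    for k in range(n):
        q=p0+(p1-p0)*(k+1)/n; s=Rc.T@(q-p)*100; s=np.round(s,2); r=np.round(np.degrees(rv)/n,2)
        out.append([s.tolist(),r.tolist(),grip]); p=p+Rc@s/100; Rc=Rc@R.from_rotvec(np.radians(r)).as_matrix()
    return out,p,Rc
def show(way,grip,st=None):
    st=st or env.get_state(); p=st["eef_pos"];Rc=R.from_rotvec(st["ee_rot"]).as_matrix()
    for (q,Rn,n) in way:
        if Rn is None: Rn=Rc
        o,p,Rc=rows(p,Rc,np.array(q),Rn,n,grip); print(str(o).replace(' ',''))
E
python3 - <<'E'
from plan import *
st=env.get_state();print(R.from_rotvec(st["ee_rot"]).as_matrix().round(3))
show([([.2,-.45,.40],Rt(.6),5),([.54,.11,.36],Rt(1.456),16)],5.0)
E
```

```text
[[ 0.957  0.29  -0.   ]
 [ 0.29  -0.957  0.001]
 [ 0.    -0.001 -1.   ]]
[[[1.21,-1.23,-3.9],[-0.01,-0.0,-3.5],5.0],[[1.29,-1.14,-3.9],[-0.01,-0.0,-3.5],5.0],[[1.35,-1.07,-3.9],[-0.01,-0.0,-3.5],5.0],[[1.42,-0.98,-3.89],[-0.01,-0.0,-3.5],5.0],[[1.47,-0.9,-3.9],[-0.01,-0.0,-3.5],5.0]]
[[[3.73,-1.69,0.25],[0.0,-0.0,-3.06],5.0],[[3.82,-1.48,0.25],[0.0,-0.0,-3.06],5.0],[[3.88,-1.29,0.25],[0.0,-0.0,-3.06],5.0],[[3.96,-1.07,0.25],[0.0,-0.0,-3.06],5.0],[[4.0,-0.85,0.25],[0.0,-0.0,-3.06],5.0],[[4.04,-0.65,0.25],[0.0,-0.0,-3.06],5.0],[[4.08,-0.43,0.25],[0.0,-0.0,-3.06],5.0],[[4.08,-0.2,0.25],[0.0,-0.0,-3.06],5.0],[[4.1,0.01,0.25],[0.0,-0.0,-3.06],5.0],[[4.09,0.22,0.25],[0.0,-0.0,-3.06],5.0],[[4.07,0.45,0.26],[0.0,-0.0,-3.06],5.0],[[4.04,0.66,0.25],[0.0,-0.0,-3.06],5.0],[[4.0,0.88,0.25],[0.0,-0.0,-3.06],5.0],[[3.94,1.09,0.25],[0.0,-0.0,-3.06],5.0],[[3.89,1.3,0.25],[0.0,-0.0,-3.06],5.0],[[3.8,1.5,0.25],[0.0,-0.0,-3.06],5.0]]
```

Request:
drive_tool --motion '[[[1.2, -1.2, -3.9], [0, 0, -3.5], 5], [[1.3, -1.1, -3.9], [0, 0, -3.5], 5], [[1.4, -1.1, -3.9], [0, 0, -3.5], 5], [[1.4, -1, -3.9], [0, 0, -3.5], 5], [[1.5, -0.9, -3.9], [0, 0, -3.5], 5]]'

```text
time: 0.65
eef_pos: [0.2002, -0.447, 0.4001]
ee_rot: [-2.983, -0.936, -0.001]
wrist_force: [0.8, -0.3, -0.3]
grip_width: 0.609
```

Request:
drive_tool --motion '[[[3.7, -1.7, 0.3], [0, 0, -3.1], 5], [[3.8, -1.5, 0.3], [0, 0, -3.1], 5], [[3.9, -1.3, 0.3], [0, 0, -3.1], 5], [[4, -1.1, 0.3], [0, 0, -3.1], 5], [[4, -0.9, 0.3], [0, 0, -3.1], 5], [[4, -0.6, 0.3], [0, 0, -3.1], 5], [[4.1, -0.4, 0.3], [0, 0, -3.1], 5], [[4.1, -0.2, 0.3], [0, 0, -3.1], 5], [[4.1, 0, 0.3], [0, 0, -3.1], 5], [[4.1, 0.2, 0.3], [0, 0, -3.1], 5]]'

```text
time: 1.65
eef_pos: [0.4094, -0.0791, 0.3768]
ee_rot: [-2.617, -1.729, -0.006]
wrist_force: [0.5, -1.2, 0.3]
grip_width: 0.533
```

```bash
python3 - <<'E'
from plan import *
st=env.get_state();print(st["time"],st["eef_pos"],R.from_rotvec(st["ee_rot"]).as_matrix().round(3))
show([([.56,.11,.33],Rt(1.456),9)],5.0)
E
```

```text
1.65 [ 0.40941783 -0.0791454   0.37676284] [[ 0.393  0.92   0.   ]
 [ 0.92  -0.393  0.006]
 [ 0.006 -0.002 -1.   ]]
[[[2.59,0.72,0.53],[-0.01,-0.04,-1.84],5.0],[[2.56,0.79,0.54],[-0.01,-0.04,-1.84],5.0],[[2.54,0.88,0.53],[-0.01,-0.04,-1.84],5.0],[[2.5,0.96,0.52],[-0.01,-0.04,-1.84],5.0],[[2.48,1.04,0.53],[-0.01,-0.04,-1.84],5.0],[[2.44,1.12,0.53],[-0.01,-0.04,-1.84],5.0],[[2.4,1.2,0.52],[-0.01,-0.04,-1.84],5.0],[[2.37,1.27,0.52],[-0.01,-0.04,-1.84],5.0],[[2.32,1.35,0.53],[-0.01,-0.04,-1.84],5.0]]
```

Request:
drive_tool --motion '[[[2.6, 0.7, 0.5], [0, 0, -1.8], 5], [[2.6, 0.8, 0.5], [0, 0, -1.8], 5], [[2.5, 0.9, 0.5], [0, 0, -1.9], 5], [[2.5, 1, 0.5], [0, 0, -1.8], 5], [[2.5, 1, 0.5], [0, 0, -1.9], 5], [[2.4, 1.1, 0.5], [0, 0, -1.8], 5], [[2.4, 1.2, 0.5], [0, 0, -1.9], 5], [[2.4, 1.3, 0.5], [0, 0, -1.8], 5], [[2.3, 1.3, 0.5], [0, 0, -1.9], 5], [[0, 0, 0], [0, 0, 0], 5]]'

```text
time: 2.65
eef_pos: [0.5635, 0.1251, 0.3278]
ee_rot: [-2.317, -2.11, -0.001]
wrist_force: [-0.9, -0.6, -0.6]
grip_width: 0.534
```

```bash
python3 - <<'E'
from plan import *
import pickle
st=env.get_state();p,d=imaging.camera("wrist")
print(st["time"],st["eef_pos"],R.from_rotvec(st["ee_rot"]).as_matrix().round(3))
cv2.imwrite("pics/w1.png",p[...,::-1]);np.save("pics/w1.npy",d);pickle.dump(st,open("pics/w1.pkl","wb"))
E
```

```text
2.65 [0.56352166 0.1251149  0.32784785] [[ 0.093  0.996 -0.005]
 [ 0.996 -0.093  0.006]
 [ 0.006 -0.005 -1.   ]]
```

View pics/w1.png

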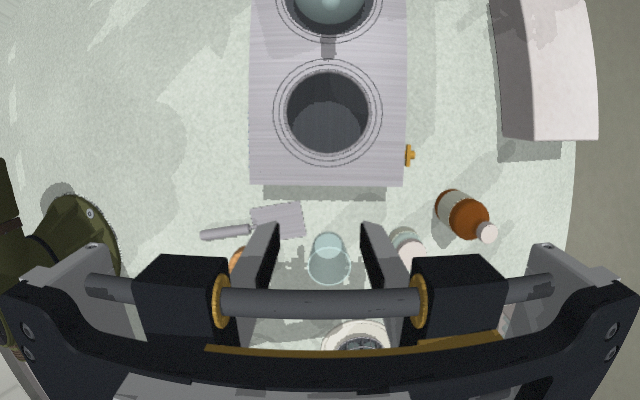

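The wrist view shows the open well at (328,112) with the flask well above it at (328,5), and the beaker at (329,257).

```bash
python3 - <<'E'
from plan import *
import pickle
from scipy.optimize import least_squares
st=pickle.load(open("pics/w1.pkl","rb"));a=cv2.imread("pics/w1.png").max(2).astype(np.float32);d=np.load("pics/w1.npy")
C=wcloud(st,d)
print("deck z",np.median(C[60:170,260:280,2]))
c=np.array([.578,.205])
for it in range(3):
  pts=[]
  for th in np.arange(0,2*np.pi,.05):
    rs=np.arange(.045,.060,.0004)
    pr=[cv2.getRectSubPix(a,(1,1),wproj(st,[c[0]+r*np.cos(th),c[1]+r*np.sin(th),.1]))[0,0] for r in rs]
    gr=np.gradient(cv2.GaussianBlur(np.array(pr,np.float32)[:,None],(1,7),0)[:,0])
    pts.append((th,rs[gr.argmax()]))
  th,r=np.array(pts).T
  P=np.c_[c[0]+r*np.cos(th),c[1]+r*np.sin(th)]
  f=least_squares(lambda s:np.hypot(P[:,0]-s[0],P[:,1]-s[1])-s[2],[*c,.0545],loss="soft_l1",f_scale=.0007)
  print(f.x,np.median(abs(f.fun)));c=f.x[:2]
E
```

```text
deck z 0.09975307378651208
[0.57923384 0.20513887 0.05373765] 0.000288096136497773
[0.57926906 0.20526198 0.05384323] 0.0004382067251663853
[0.57929345 0.20526414 0.053825  ] 0.00040523019827469475
```

```bash
python3 - <<'E'
from plan import *
show([([.60,-.18,.33],Rt(1.456,-.52),10)],4.0)
E
```

```text
[[[-2.99,0.66,-0.03],[0.01,-3.01,0.12],4.0],[[-2.99,0.66,0.12],[0.01,-3.01,0.12],4.0],[[-2.98,0.66,0.28],[0.01,-3.01,0.12],4.0],[[-2.95,0.68,0.43],[0.01,-3.01,0.12],4.0],[[-2.93,0.68,0.59],[0.01,-3.01,0.12],4.0],[[-2.89,0.69,0.74],[0.01,-3.01,0.12],4.0],[[-2.85,0.69,0.9],[0.01,-3.01,0.12],4.0],[[-2.8,0.7,1.04],[0.01,-3.01,0.12],4.0],[[-2.73,0.7,1.19],[0.01,-3.01,0.12],4.0],[[-2.67,0.71,1.32],[0.01,-3.01,0.12],4.0]]
```

Request:
drive_tool --motion '[[[-3, 0.7, 0], [0, -3, 0.1], 4], [[-3, 0.7, 0.1], [0, -3, 0.1], 4], [[-3, 0.7, 0.3], [0, -3, 0.1], 4], [[-2.9, 0.7, 0.4], [0, -3, 0.1], 4], [[-2.9, 0.7, 0.6], [0, -3, 0.1], 4], [[-2.9, 0.7, 0.7], [0, -3, 0.1], 4], [[-2.8, 0.7, 0.9], [0, -3, 0.1], 4], [[-2.8, 0.7, 1], [0, -3, 0.1], 4], [[-2.7, 0.7, 1.2], [0, -3, 0.1], 4], [[-2.2, 0.4, 1.2], [0, -3, 0.1], 4]]'

```text
time: 3.7
eef_pos: [0.5936, -0.1909, 0.3373]
ee_rot: [2.042, 1.807, -0.56]
wrist_force: [0.5, -0.5, -1.1]
grip_width: 0.422
```

Request:
drive_tool --motion '[[[0, 0, 0], [0, 0, 0], 4]]'

```text
time: 3.8
eef_pos: [0.5926, -0.1932, 0.3368]
ee_rot: [2.045, 1.804, -0.564]
wrist_force: [-0.2, 0.1, 0.4]
grip_width: 0.423
```

```bash
python3 - <<'E'
from plan import *
import pickle
st=env.get_state();p,d=imaging.camera("wrist")
print(st["time"],st["eef_pos"],R.from_rotvec(st["ee_rot"]).as_matrix().round(3))
cv2.imwrite("pics/w2.png",p[...,::-1]);np.save("pics/w2.npy",d);pickle.dump(st,open("pics/w2.pkl","wb"))
E
```

```text
3.8 [ 0.59258784 -0.19322998  0.33684809] [[ 0.108  0.992 -0.061]
 [ 0.851 -0.124 -0.511]
 [-0.514  0.003 -0.858]]
```

View pics/w2.png

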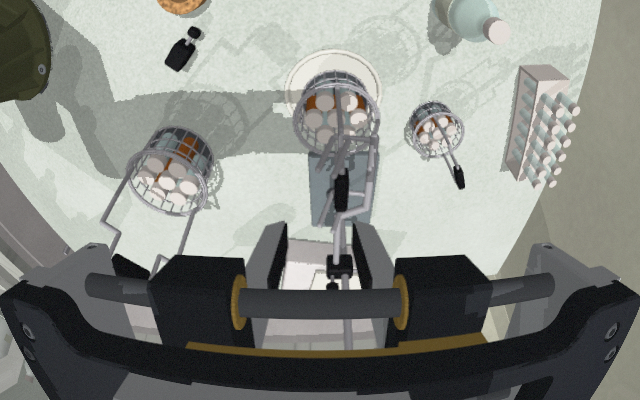

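```bash
python3 - <<'E'
from plan import *
import pickle
st=pickle.load(open("pics/w2.pkl","rb"));a=cv2.imread("pics/w2.png");d=np.load("pics/w2.npy");C=wcloud(st,d)
cv2.imwrite("pics/c6.png",cv2.resize(a[110:240,290:400],None,fx=5,fy=4.6,interpolation=cv2.INTER_CUBIC))
ex=np.array([.9934,-.1146,0]);ey=np.array([.1146,.9934,0]);S=np.array([.607,-.263,.19])
Q=(C-S)@np.c_[ex,ey,[0,0,1]]
m=(abs(Q[...,0])<.06)&(abs(Q[...,1])<.07)&(abs(Q[...,2]-.03)<.06)&(d>0)
dark=(a.max(2)<50)
g=Q[m&dark&(abs(Q[...,1])<.03)];print("grip",len(g),np.median(g,0),g.min(0),g.max(0))
for s in (1,-1):
    mm=m&(abs(Q[...,1]-s*.04)<.006)
    q=Q[mm];q=q[q[:,2].argsort()]
    print(s,len(q))
    for z in np.arange(-.01,.07,.005):
        k=q[(q[:,2]>=z)&(q[:,2]<z+.005)]
        if len(k):print(round(z,3),np.sort(k[:,0]*1000).round(0).astype(int).tolist()[:40])
mm=m&(abs(Q[...,1])<.03)&(Q[...,0]>.02);print("rod",np.median(Q[mm],0))
E
```

```text
grip 481 [-0.00205169  0.00755469  0.04638238] [-0.00916703 -0.02250513  0.02658793] [0.00459783 0.02287966 0.04840381]
1 821
-0.01 [-9, -8, -8, -7, -7, -6, -6, -5, -5, -5, 3, 4, 5, 5, 6, 6, 7, 7]
-0.005 [-13, -12, -11, -10, -10, -10, -9, -9, -9, -8, -8, -8, -7, -7, -7, -7, -7, -6, -6, -6, -6, -6, -5, -5, -5, 1, 2, 3, 3, 3, 3, 3, 3, 3, 4, 4, 5, 5, 6, 6]
0.0 [-14, -13, -13, -12, -12, -11, -11, -11, -10, -10, -10, -9, -9, -9, -9, -8, -8, -7, -4, -4, -4, -4, -4, -4, -4, -4, -4, -4, -3, -3, -3, -3, -3, -3, -3, -3, -3, -3, -3, -2]
0.005 [-15, -15, -14, -14, -14, -13, -13, -13, -12, -12, -12, -11, -11, -11, -11, -10, -10, -10, -10, -10, -9, -9, 2, 2, 3, 3, 3, 4, 4, 4, 5, 5, 5, 5, 6, 6, 6, 6, 7, 7]
0.01 [-17, -16, -15, -15, -15, -15, -14, -14, -13, -13, -13, -12, -12, -12, -11, -11, -11, 0, 1, 2, 2, 3, 3, 4, 5, 5, 5, 6, 6, 7]
0.015 [-18, -18, -17, -17, -17, -16, -16, -16, -16, -15, -15, -15, -14, -14, -14, -14, -14, -13, -13, -13, -13, -13, -1, -1, 0, 0, 1, 1, 2, 2, 2, 3, 3, 3, 3, 3, 4, 4, 4, 4]
0.02 [-20, -20, -19, -19, -18, -18, -18, -18, -17, -17, -17, -16, -16, -16, -16, -15, -15, -15, 
[... 2468 characters left out ...]
9, -19, -19, -18, -18, -18, -8, -8, -7, -6, -5, -5, -5, -4, -4, -4, -4, -3, -3, -3, -3, -2, -2]
0.04 [-27, -26, -24, -24, -24, -23, -23, -23, -22, -22, -22, -21, -21, -21, -21, -21, -20, -20, -20, -20, -20, -9, -8, -8, -8, -7, -7, -7, -6, -6, -5, -5, -5, -4, -4, -3, -3, -3, -3]
0.045 [-27, -27, -27, -27, -26, -25, -25, -25, -24, -24, -24, -24, -23, -23, -23, -23, -23, -22, -22, -22, -22, -22, -21, -20, -10, -10, -9, -9, -9, -9, -8, -8, -8, -8, -7, -7, -7, -7, -6, -6]
0.05 [-24, -11, -11, -10, -10, -9, -9, -9, -8, -8, -8, -8, -7, -7, -7, -6, -6, -6, -6, -5]
0.055 [-12, -11, -11, -10, -10, -10, -10, -10, -9, -9, -9, -9, -9, -8, -8, -8, -7, -7, -7, -7, -6]
rod [0.03313626 0.00250612 0.00421036]
```

View pics/c6.png

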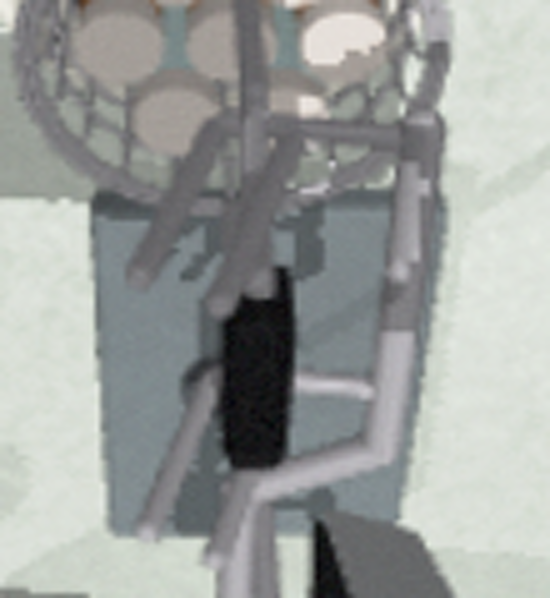

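```bash
python3 - <<'E'
from plan import *
import pickle
st=pickle.load(open("pics/w2.pkl","rb"));a=cv2.imread("pics/w2.png");d=np.load("pics/w2.npy");C=wcloud(st,d)
ex=np.array([.9934,-.1146,0]);ey=np.array([.1146,.9934,0]);S=np.array([.607,-.263,.19])
Q=(C-S)@np.c_[ex,ey,[0,0,1]]
for s in (1,-1):
  for nm,x0 in (("front",-.010),("rear",.006)):
    m=(d>0)&(abs(Q[...,1]-s*.04)<.006)&(Q[...,2]>.008)&(Q[...,2]<.046)
    q=Q[m][:,[0,2]].copy(); k=-.3
    for it in range(4):
        r=q[:,0]-x0-k*q[:,1]; g=q[abs(r)<(.007 if it<2 else .005)]; k,x0=np.polyfit(g[:,1],g[:,0],1)
    print(s,nm,len(g),"slope",k,"atan",np.arctan(k),"x0",x0)
# rod direction
m=(d>0)&(abs(Q[...,0]-.034)<.01)&(abs(Q[...,2]-.002)<.008)&(abs(Q[...,1])<.035);g=Q[m]
print("rod slope corr",np.polyfit(g[:,1],g[:,0],1),len(g))
d=np.load("pics/scene0.npy");C=cloud("scene",d)
P=C[95:190,180:250].reshape(-1,3);P=P[P[:,2]>.03];print("big",np.percentile(P,[1,50,99],0),P.max(0))
t=P[P[:,2]>.15];print(t.min(0),t.max(0))
for nm,(r0,r1,c0,c1) in dict(beaker=(205,243,330,358),clear=(295,332,302,330)).items():
    P=C[r0:r1,c0:c1].reshape(-1,3);P=P[P[:,2]>.02];print(nm,np.percentile(P,[2,98],0).round(3).tolist())
E
```

```text
1 front 168 slope -0.3106067338790639 atan -0.3011591138169224 x0 -0.009379387040189173
1 rear 157 slope -0.3124787596085246 atan -0.3028655175810266 x0 0.007567374601008038
-1 front 142 slope -0.30336748530597907 atan -0.2945433600034383 x0 -0.009277582867982465
-1 rear 60 slope -0.3612419244339942 atan -0.34665458250995934 x0 0.009590973272457705
rod slope corr [-0.01807414  0.03331002] 409
big [[ 0.22433634 -0.42295783  0.03390696]
 [ 0.30687595 -0.34758523  0.08368179]
 [ 1.07441622 -0.14680461  1.01030711]] [ 1.07441622 -0.14680461  1.01030711]
[ 0.25673713 -0.4091823   0.15052058] [ 1.07441622 -0.14680461  1.01030711]
beaker [[0.531, -0.054, 0.022], [0.594, 0.007, 0.087]]
clear [[0.776, -0.157, 0.033], [0.825, -0.098, 0.153]]
```

Lean found: both prongs slope at about −0.30 rad (towards −x). Now I bring the tool upright above the grip.

```bash
python3 - <<'E'
from plan import *
show([([.6055,-.263,.30],Rt(1.471),9)],3.2)
E
```

```text
[[[-0.44,0.24,0.75],[-0.02,3.43,-0.15],3.2],[[-0.49,0.23,0.72],[-0.02,3.43,-0.15],3.2],[[-0.53,0.23,0.69],[-0.02,3.43,-0.15],3.2],[[-0.58,0.24,0.66],[-0.02,3.43,-0.15],3.2],[[-0.61,0.23,0.62],[-0.02,3.43,-0.15],3.2],[[-0.64,0.22,0.59],[-0.02,3.43,-0.15],3.2],[[-0.69,0.23,0.54],[-0.02,3.43,-0.15],3.2],[[-0.71,0.22,0.5],[-0.02,3.43,-0.15],3.2],[[-0.75,0.23,0.46],[-0.02,3.43,-0.15],3.2]]
```

Request:
drive_tool --motion '[[[-0.4, 0.2, 0.7], [0, 3.4, -0.1], 3.2], [[-0.5, 0.2, 0.7], [0, 3.4, -0.2], 3.2], [[-0.5, 0.2, 0.7], [0, 3.4, -0.1], 3.2], [[-0.6, 0.2, 0.7], [0, 3.4, -0.2], 3.2], [[-0.6, 0.2, 0.6], [0, 3.4, -0.1], 3.2], [[-0.6, 0.2, 0.6], [0, 3.4, -0.2], 3.2], [[-0.7, 0.2, 0.5], [0, 3.4, -0.1], 3.2], [[-0.7, 0.2, 0.5], [0, 3.4, -0.2], 3.2], [[-0.7, 0.2, 0.5], [0, 3.4, -0.1], 3.2], [[0, 0, 0], [0, 0, 0], 3.2]]'

```text
time: 4.85
eef_pos: [0.603, -0.2525, 0.3061]
ee_rot: [-2.314, -2.103, -0.048]
wrist_force: [-0.4, 0.5, -0.7]
grip_width: 0.34
```

```bash
python3 - <<'E'
from plan import *
import pickle
st=env.get_state();print(st["time"],st["eef_pos"],R.from_rotvec(st["ee_rot"]).as_matrix().round(3),st["wrist_force"])
p,d=imaging.camera("wrist")
cv2.imwrite("pics/w3.png",p[...,::-1]);np.save("pics/w3.npy",d);pickle.dump(st,open("pics/w3.pkl","wb"))
show([([.6055,-.263,.29],Rt(1.471),2)],3.2)
a=p[...,::-1];C=wcloud(st,d);ex=np.array([.995,-.1,0]);ey=np.array([.1,.995,0])
Q=(C-[.6055,-.263,.19])@np.c_[ex,ey,[0,0,1]]
m=(a.max(2)<60)&(d>0)&(abs(Q[...,0])<.03)&(abs(Q[...,1])<.03)&(abs(Q[...,2]-.036)<.02)
g=Q[m];print(len(g),np.percentile(g,[2,50,98],0) if len(g) else 0); v,u=np.nonzero(m);print(u.mean(),v.mean(),wproj(st,[.6055,-.263,.238]))
E
```

```text
4.85 [ 0.60298219 -0.2525322   0.30614134] [[ 0.095  0.995  0.013]
 [ 0.995 -0.096  0.031]
 [ 0.032  0.01  -0.999]] [-0.40350694  0.45377767 -0.672796  ]
[[[-0.57,0.16,0.83],[0.31,-0.86,0.14],3.2],[[-0.56,0.16,0.83],[0.31,-0.86,0.14],3.2]]
793 [[-6.54924831e-03 -2.06454957e-02  4.09353562e-02]
 [ 2.81107754e-05  1.80857679e-03  4.68609745e-02]
 [ 6.12330818e-03  2.20578505e-02  4.84973690e-02]]
323.53720050441365 216.94199243379572 (np.float64(323.804335136663), np.float64(219.60327091108104))
```

View pics/w3.png

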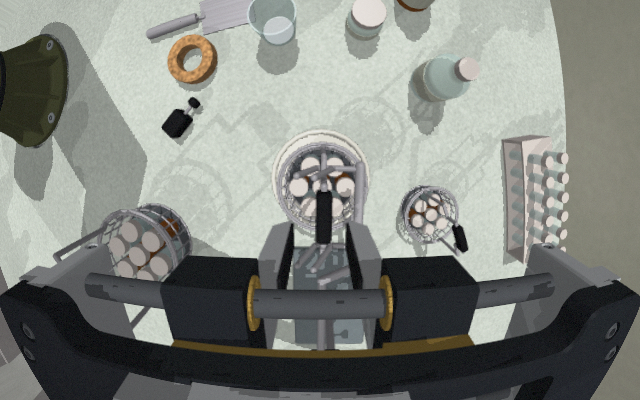

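The grip sits at (323,217), between the fingers, within 1 mm of my estimate. I level the tool, then descend.

Request:
drive_tool --motion '[[[-0.6, 0.2, 0.8], [0.3, -0.9, 0.1], 3.2], [[-0.5, 0.1, 0.8], [0.3, -0.8, 0.1], 3.2], [[0, 0, 0], [0, 0, 0], 3.2]]'

```text
time: 5.2
eef_pos: [0.6059, -0.261, 0.2908]
ee_rot: [2.323, 2.109, -0.004]
wrist_force: [-0.8, 0.0, -0.2]
grip_width: 0.344
```

```bash
python3 - <<'E'
from plan import *
st=env.get_state();print(st["time"],st["eef_pos"],R.from_rotvec(st["ee_rot"]).as_matrix().round(3),st["wrist_force"])
show([([.6055,-.263,.2085],Rt(1.471),6)],3.2)
E
```

```text
5.2 [ 0.60586926 -0.26101378  0.29078017] [[ 0.096  0.995  0.001]
 [ 0.995 -0.096 -0.005]
 [-0.005  0.001 -1.   ]] [-0.80869439  0.02863441 -0.22827415]
[[[-0.03,-0.0,1.37],[0.01,0.05,0.03],3.2],[[-0.03,-0.01,1.37],[0.01,0.05,0.03],3.2],[[-0.02,-0.0,1.37],[0.01,0.05,0.03],3.2],[[-0.03,-0.01,1.38],[0.01,0.05,0.03],3.2],[[-0.04,-0.0,1.37],[0.01,0.05,0.03],3.2],[[-0.03,-0.0,1.37],[0.01,0.05,0.03],3.2]]
```

Request:
drive_tool --motion '[[[-0.1, 0, 1.5], [0, 0.1, 0], 3.2], [[0, 0, 1.5], [0, 0.1, 0], 3.2], [[0, 0, 1.5], [0, 0.1, 0], 3.2], [[-0.1, 0, 1.5], [0, 0, 0], 3.2], [[0, 0, 1.4], [0, 0, 0], 3.2], [[0, 0, 0.9], [0, 0, 0], 3.2], [[0, 0, 0], [0, 0, 0], 3.2]]'

```text
time: 5.9
eef_pos: [0.607, -0.2596, 0.2051]
ee_rot: [2.318, 2.116, -0.0]
wrist_force: [-0.2, 0.1, 0.4]
grip_width: 0.343
```

```bash
python3 - <<'E'
from plan import *
st=env.get_state();print(st["time"],st["eef_pos"],R.from_rotvec(st["ee_rot"]).as_matrix().round(3),st["wrist_force"],st["moment"])
ex=np.array([.995,-.1,0]);print("err to grip along x,y:",(np.array([.6055,-.263,.2085])-st["eef_pos"])@np.c_[ex,[.1,.995,0],[0,0,1]])
E
```

```text
5.9 [ 0.60695287 -0.25959687  0.20509422] [[ 0.091  0.996  0.002]
 [ 0.996 -0.091 -0.003]
 [-0.002  0.002 -1.   ]] [-0.23104326  0.12118352  0.36585713] [-0.02919672 -0.0470874  -0.00218674]
err to grip along x,y: [-0.00110529 -0.0035314   0.00340578]
```

Request:
drive_tool --motion '[[[-0.3, -0.1, -0.3], [0, 0, 0.4], 3.2], [[0, 0, 0], [0, 0, 0], 3.2]]'

```text
time: 6.1
eef_pos: [0.606, -0.2626, 0.2094]
ee_rot: [2.325, 2.107, 0.0]
wrist_force: [-0.8, -0.0, 1.1]
grip_width: 0.34
```

Request:
drive_tool --motion '[[[0, 0, 0], [0, 0, 0], 2.0], [[0, 0, 0], [0, 0, 0], 1.6], [[0, 0, 0], [0, 0, 0], 1.3], [[0, 0, 0], [0, 0, 0], 1.2], [[0, 0, 0], [0, 0, 0], 1.0]]' --squeeze 5

```text
time: 6.6
eef_pos: [0.6062, -0.263, 0.2111]
ee_rot: [2.323, 2.105, 0.001]
wrist_force: [0.4, 0.3, -0.1]
grip_width: 0.15
```

Request:
drive_tool --motion '[[[0, 0, 0], [0, 0, 0], 0], [[0, 0, 0], [0, 0, 0], 0], [[0, 0, 0], [0, 0, 0], 0]]' --squeeze 30

```text
time: 6.9
eef_pos: [0.6061, -0.263, 0.211]
ee_rot: [2.324, 2.105, 0.001]
wrist_force: [-0.0, -0.1, 0.2]
grip_width: 0.147
```

```bash
cat > s.py <<'E'
from plan import *
st=env.get_state();ex=np.array([.995,-.1,0]);B=np.c_[ex,[.1,.995,0],[0,0,1]]
print(st["time"],"stand xyz mm",((st["eef_pos"]-[.6055,-.263,.207])@B*1000).round(1),"F stand",(st["wrist_force"]@B).round(2),"M",st["moment"].round(2),"w",round(st["grip_width"],3),"rotZ",R.from_rotvec(st["ee_rot"]).as_matrix()[:,2].round(3),"x",R.from_rotvec(st["ee_rot"]).as_matrix()[:,0].round(3))
E
python3 s.py
```

```text
6.9 stand xyz mm [0.6 0.1 4. ] F stand [-0.01 -0.12  0.2 ] M [-0.04  0.04 -0.07] w 0.147 rotZ [ 0.005 -0.004 -1.   ] x [ 0.099  0.995 -0.004]
```

Request:
drive_tool --motion '[[[0, -0.12, -0.38], [0, 0, 0], 0], [[0, -0.12, -0.38], [0, 0, 0], 0]]'

```text
time: 7.1
eef_pos: [0.6033, -0.2625, 0.2178]
ee_rot: [2.325, 2.106, -0.0]
wrist_force: [1.0, 0.3, -3.4]
grip_width: 0.149
```

```bash
python3 s.py
```

```text
7.1 stand xyz mm [-2.2  0.3 10.8] F stand [ 0.97  0.43 -3.39] M [ 0.01 -0.09 -0.01] w 0.149 rotZ [ 0.003 -0.003 -1.   ] x [ 0.098  0.995 -0.003]
```

Request:
drive_tool --motion '[[[0, -0.05, -0.38], [0, 0, 0], 0], [[0, -0.12, -0.38], [0, 0, 0], 0]]'

```text
time: 7.3
eef_pos: [0.6014, -0.2622, 0.2259]
ee_rot: [2.325, 2.107, -0.0]
wrist_force: [0.9, -0.5, -3.4]
grip_width: 0.146
```

```bash
python3 s.py
```

```text
7.3 stand xyz mm [-4.2  0.4 18.9] F stand [ 0.94 -0.45 -3.44] M [ 0.01 -0.09 -0.04] w 0.146 rotZ [ 0.003 -0.003 -1.   ] x [ 0.098  0.995 -0.003]
```

Request:
drive_tool --motion '[[[0, -0.07, -0.38], [0, 0, 0], 0], [[0, -0.12, -0.38], [0, 0, 0], 0]]'

```text
time: 7.5
eef_pos: [0.5993, -0.262, 0.2343]
ee_rot: [2.325, 2.107, -0.0]
wrist_force: [0.3, -0.4, -3.1]
grip_width: 0.15
```

```bash
python3 s.py
```

```text
7.5 stand xyz mm [-6.3  0.4 27.3] F stand [ 0.32 -0.33 -3.1 ] M [-0.08 -0.07 -0.  ] w 0.15 rotZ [ 0.003 -0.003 -1.   ] x [ 0.098  0.995 -0.003]
```

Request:
drive_tool --motion '[[[0, -0.12, -0.38], [0, 0, 0], 0], [[0, -0.13, -0.38], [0, 0, 0], 0]]'

```text
time: 7.7
eef_pos: [0.5966, -0.2617, 0.2427]
ee_rot: [2.325, 2.106, 0.0]
wrist_force: [0.1, 0.6, -3.6]
grip_width: 0.146
```

```bash
python3 s.py
```

```text
7.7 stand xyz mm [-9.   0.4 35.7] F stand [-0.01  0.62 -3.59] M [-0.1  -0.02 -0.02] w 0.146 rotZ [ 0.003 -0.003 -1.   ] x [ 0.098  0.995 -0.003]
```

Request:
drive_tool --motion '[[[0, -0.12, -0.38], [0, 0, 0], 0], [[0, -0.12, -0.38], [0, 0, 0], 0]]'

```text
time: 7.9
eef_pos: [0.5939, -0.2614, 0.251]
ee_rot: [2.325, 2.106, 0.0]
wrist_force: [-0.7, -0.1, -2.9]
grip_width: 0.145
```

```bash
python3 s.py
```

```text
7.9 stand xyz mm [-11.7   0.4  44. ] F stand [-0.71 -0.19 -2.9 ] M [-0.04 -0.11 -0.01] w 0.145 rotZ [ 0.003 -0.003 -1.   ] x [ 0.098  0.995 -0.003]
```

Request:
drive_tool --motion '[[[0, -0.12, -0.38], [0, 0, 0], 0], [[0, -0.12, -0.38], [0, 0, 0], 0]]'

```text
time: 8.1
eef_pos: [0.5913, -0.2611, 0.2593]
ee_rot: [2.325, 2.106, 0.0]
wrist_force: [0.2, -0.5, -4.2]
grip_width: 0.15
```

```bash
python3 s.py
```

```text
8.1 stand xyz mm [-14.3   0.5  52.3] F stand [ 0.29 -0.51 -4.2 ] M [-0.03 -0.04  0.03] w 0.15 rotZ [ 0.003 -0.003 -1.   ] x [ 0.098  0.995 -0.003]
```

Request:
drive_tool --motion '[[[0, -0.12, -0.38], [0, 0, 0], 0], [[0, -0.12, -0.38], [0, 0, 0], 0], [[0, -0.1, -0.3], [0, 0, 0], 0]]'

```text
time: 8.4
eef_pos: [0.5875, -0.2608, 0.2711]
ee_rot: [2.325, 2.106, 0.0]
wrist_force: [0.2, 0.1, -3.1]
grip_width: 0.148
```

```bash
python3 s.py; python3 - <<'E'
from plan import *
import pickle
st=env.get_state();p,d=imaging.camera("side");cv2.imwrite("pics/s2.png",p[...,::-1]);cv2.imwrite("pics/s2c.png",cv2.resize(p[90:190,280:370,::-1],None,fx=6,fy=6,interpolation=cv2.INTER_CUBIC))
E
```

```text
8.4 stand xyz mm [-18.1   0.4  64.1] F stand [ 0.16  0.09 -3.08] M [-0.04 -0.08  0.03] w 0.148 rotZ [ 0.003 -0.003 -1.   ] x [ 0.098  0.995 -0.003]
```

View pics/s2c.png

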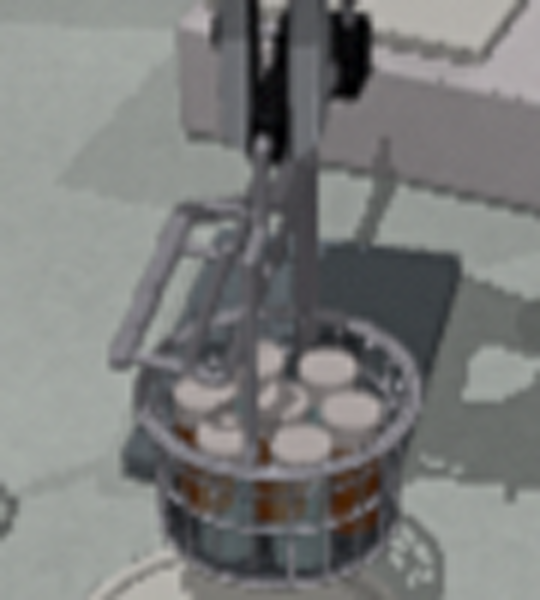

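The basket hangs level in the gripper and its bar is at tip height. The lift was 63 mm along the slot with side force staying under 1 N. I go 2 mm more, then draw out.

Request:
drive_tool --motion '[[[0, -0.06, -0.2], [0, 0, 0], 0], [[0, -0.6, 0], [0, 0, 0], 0], [[0, -0.6, 0], [0, 0, 0], 0]]'

```text
time: 8.75
eef_pos: [0.5745, -0.2594, 0.2733]
ee_rot: [2.324, 2.106, 0.0]
wrist_force: [0.0, -0.8, -3.2]
grip_width: 0.144
```

```bash
python3 s.py
```

```text
8.75 stand xyz mm [-31.2   0.5  66.3] F stand [ 0.09 -0.76 -3.17] M [-0.04 -0.04 -0.06] w 0.144 rotZ [ 0.003 -0.003 -1.   ] x [ 0.098  0.995 -0.003]
```

Request:
drive_tool --motion '[[[0, -0.8, 0], [0, 0, 0], 0], [[0, -1, 0], [0, 0, 0], 0], [[0, -1, 0], [0, 0, 0], 0]]'

```text
time: 9.05
eef_pos: [0.5442, -0.2563, 0.2727]
ee_rot: [2.325, 2.107, -0.0]
wrist_force: [-0.9, -0.0, -3.4]
grip_width: 0.146
```

```bash
python3 s.py
```

```text
9.05 stand xyz mm [-61.7   0.6  65.7] F stand [-0.86 -0.11 -3.43] M [-0.04 -0.07  0.02] w 0.146 rotZ [ 0.003 -0.003 -1.   ] x [ 0.098  0.995 -0.003]
```

Request:
drive_tool --motion '[[[0, -1.2, 0], [0, 0, 0], 0], [[0, -1.2, 0], [0, 0, 0], 0], [[0, -1.2, 0], [0, 0, 0], 0], [[0, -1, 0], [0, 0, 0], 0], [[0, -0.7, 0], [0, 0, 0], 0], [[0, -0.3, 0], [0, 0, 0], 0]]'

```text
time: 9.65
eef_pos: [0.4821, -0.2499, 0.2727]
ee_rot: [2.326, 2.106, -0.0]
wrist_force: [0.1, -0.1, -3.5]
grip_width: 0.147
```

```bash
python3 s.py;  python3 - <<'E'
from plan import *
show([([.495,-.248,.37],Rt(1.471),6),([.579,.14,.37],Rt(1.471),16)],0)
E
```

```text
9.65 stand xyz mm [-124.1    0.7   65.7] F stand [ 0.13 -0.11 -3.45] M [-0.   -0.01 -0.01] w 0.147 rotZ [ 0.003 -0.003 -1.   ] x [ 0.099  0.995 -0.003]
[[[0.05,0.22,-1.62],[0.03,0.03,0.01],0],[[0.05,0.21,-1.62],[0.03,0.03,0.01],0],[[0.04,0.21,-1.63],[0.03,0.03,0.01],0],[[0.05,0.22,-1.62],[0.03,0.03,0.01],0],[[0.05,0.21,-1.62],[0.03,0.03,0.01],0],[[0.06,0.21,-1.62],[0.03,0.03,0.01],0]]
[[[2.47,0.28,0.0],[0.0,-0.0,-0.0],0],[[2.46,0.28,0.0],[0.0,-0.0,-0.0],0],[[2.47,0.28,0.0],[0.0,-0.0,-0.0],0],[[2.46,0.28,0.0],[0.0,-0.0,-0.0],0],[[2.47,0.28,0.0],[0.0,-0.0,-0.0],0],[[2.46,0.28,0.0],[0.0,-0.0,-0.0],0],[[2.47,0.28,0.0],[0.0,-0.0,-0.0],0],[[2.46,0.28,0.0],[0.0,-0.0,-0.0],0],[[2.47,0.28,0.0],[0.0,-0.0,-0.0],0],[[2.46,0.28,0.0],[0.0,-0.0,-0.0],0],[[2.47,0.28,0.0],[0.0,-0.0,-0.0],0],[[2.46,0.28,0.0],[0.0,-0.0,-0.0],0],[[2.47,0.28,0.0],[0.0,-0.0,-0.0],0],[[2.46,0.28,0.0],[0.0,-0.0,-0.0],0],[[2.47,0.28,0.0],[0.0,-0.0,-0.0],0],[[2.46,0.28,0.0],[0.0,-0.0,-0.0],0]]
```

Request:
drive_tool --motion '[[[0, 0, -0.8], [0, 0, 0], 0], [[0, 0, -1.6], [0, 0, 0], 0], [[0, 0, -1.8], [0, 0, 0], 0], [[0, 0, -1.8], [0, 0, 0], 0], [[0, 0, -1.8], [0, 0, 0], 0], [[0, 0, -1.2], [0, 0, 0], 0], [[0.5, 0.1, -0.5], [0, 0, 0], 0], [[1, 0.2, 0], [0, 0, 0], 0], [[1.5, 0.3, 0], [0, 0, 0], 0], [[2, 0.3, 0], [0, 0, 0], 0]]'

```text
time: 10.65
eef_pos: [0.4969, -0.1984, 0.3722]
ee_rot: [2.329, 2.104, -0.001]
wrist_force: [0.2, -0.2, -3.4]
grip_width: 0.146
```

Request:
drive_tool --motion '[[[2.5, 0.4, 0], [0, 0, 0], 0], [[2.5, 0.4, 0], [0, 0, 0], 0], [[2.5, 0.4, 0], [0, 0, 0], 0], [[2.5, 0.4, 0], [0, 0, 0], 0], [[2.5, 0.4, 0], [0, 0, 0], 0], [[2.5, 0.4, 0], [0, 0, 0], 0], [[2.5, 0.4, 0], [0, 0, 0], 0], [[2.5, 0.4, 0], [0, 0, 0], 0], [[2.5, 0.4, 0], [0, 0, 0], 0], [[2.5, 0.4, 0], [0, 0, 0], 0]]'

```text
time: 11.65
eef_pos: [0.5613, 0.0693, 0.3635]
ee_rot: [-2.319, -2.108, 0.011]
wrist_force: [-0.5, -0.8, -2.7]
grip_width: 0.145
```

```bash
python3 s.py;  python3 - <<'E'
from plan import *
st=env.get_state();print(st["eef_pos"])
show([([.579,.205,.34],Rt(1.471),8)],0)
E
```

```text
11.65 stand xyz mm [-77.2 326.2 156.5] F stand [-0.44 -0.89 -2.67] M [-0.11 -0.09  0.06] w 0.145 rotZ [-0.01   0.001 -1.   ] x [ 0.095  0.995 -0.   ]
[0.56128196 0.06926517 0.36350814]
[[[1.71,0.06,0.29],[-0.07,0.0,0.03],0],[[1.71,0.06,0.3],[-0.07,0.0,0.03],0],[[1.71,0.06,0.29],[-0.07,0.0,0.03],0],[[1.71,0.06,0.29],[-0.07,0.0,0.03],0],[[1.71,0.06,0.3],[-0.07,0.0,0.03],0],[[1.71,0.05,0.29],[-0.07,0.0,0.03],0],[[1.71,0.05,0.29],[-0.07,0.0,0.03],0],[[1.71,0.06,0.3],[-0.07,0.0,0.03],0]]
```

Request:
drive_tool --motion '[[[2.2, 0.1, 0.2], [-0.1, 0, 0], 0], [[2.2, 0.1, 0.2], [-0.1, 0, 0], 0], [[2.2, 0.1, 0.3], [-0.1, 0, 0], 0], [[2, 0.1, 0.3], [-0.1, 0, 0], 0], [[1.6, 0, 0.3], [-0.1, 0, 0], 0], [[1.2, 0, 0.3], [0, 0, 0], 0], [[0.8, 0, 0.3], [0, 0, 0], 0], [[0.4, 0, 0.2], [0, 0, 0], 0], [[0, 0, 0], [0, 0, 0], 0]]'

```text
time: 12.55
eef_pos: [0.5734, 0.2107, 0.3348]
ee_rot: [-2.312, -2.117, 0.014]
wrist_force: [-0.3, 0.4, -3.3]
grip_width: 0.147
```

```bash
python3 - <<'E'
from plan import *
import pickle
st=env.get_state();print(st["time"],st["eef_pos"],R.from_rotvec(st["ee_rot"]).as_matrix().round(3),st["wrist_force"])
for n in ["scene","side","wrist"]:
    p,d=imaging.camera(n);cv2.imwrite(f"pics/{n}5.png",p[...,::-1]);np.save(f"pics/{n}5.npy",d)
pickle.dump(st,open("pics/w5.pkl","wb"))
a=cv2.imread("pics/scene5.png")[120:280,340:560];b=cv2.imread("pics/side5.png")[200:400,200:420]
cv2.imwrite("pics/c7.png",np.hstack([cv2.resize(a,(400,400)),cv2.resize(b,(400,400))]))
E
```

```text
12.55 [0.57335928 0.2106982  0.33483719] [[ 0.088  0.996 -0.011]
 [ 0.996 -0.088 -0.001]
 [-0.002 -0.011 -1.   ]] [-0.30929007  0.39596035 -3.33095752]
```

View pics/c7.png

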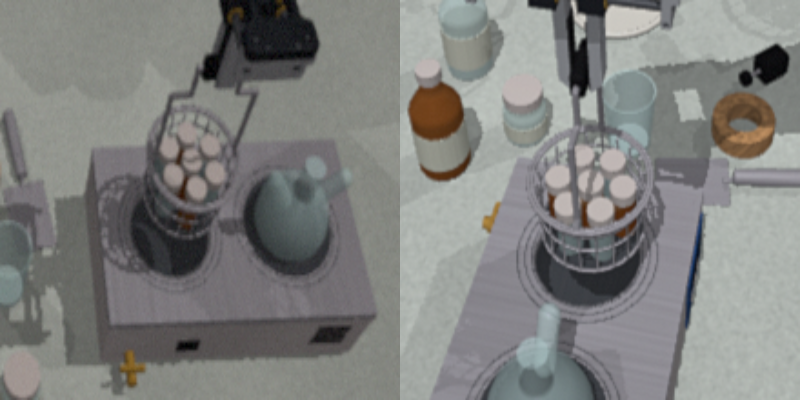

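View pics/wrist5.png

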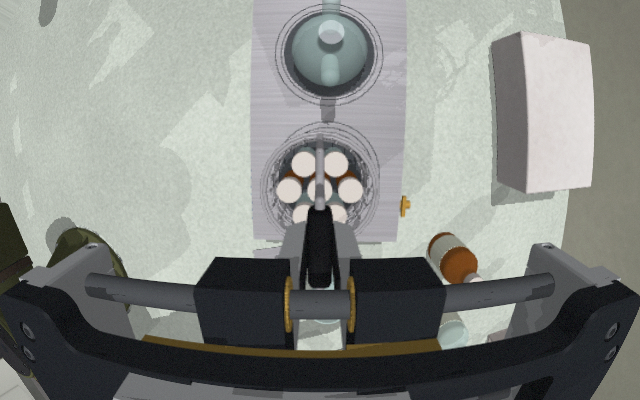

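```bash
cat > rim.py <<'E'
from plan import *
import pickle,sys
from scipy.optimize import least_squares
def rim(n,tag,tcp,zr):
    d=np.load(f"pics/{n}{tag}.npy")
    C=wcloud(pickle.load(open(f"pics/w{tag}.pkl","rb")),d) if n=="wrist" else cloud(n,d)
    rr=np.hypot(C[...,0]-tcp[0],C[...,1]-tcp[1])
    P=C[(d>0)&(abs(C[...,2]-zr)<.010)&(rr>.045)&(rr<.075)]
    f=least_squares(lambda s:np.hypot(P[:,0]-s[0],P[:,1]-s[1])-s[2],[tcp[0],tcp[1],.058],loss="soft_l1",f_scale=.001)
    k=abs(f.fun)<.004; Pk=P[abs(np.hypot(P[:,0]-f.x[0],P[:,1]-f.x[1])-f.x[2])<.004]
    A=np.c_[Pk[:,:2]-f.x[:2],np.ones(len(Pk))];pl=np.linalg.lstsq(A,Pk[:,2],rcond=None)[0]
    print(n,len(Pk),"centre,r",f.x.round(4),"rel tcp mm",((f.x[:2]-tcp[:2])*1000).round(1),"plane slope",pl.round(3))
if __name__=="__main__":
    st=pickle.load(open("pics/w5.pkl","rb"));tcp=st["eef_pos"];Rm=R.from_rotvec(st["ee_rot"]).as_matrix()
    for n in["scene","side","wrist"]: rim(n,5,tcp,tcp[2]-.181+.062)
E
python3 rim.py
```

```text
scene 385 centre,r [0.572  0.2078 0.0557] rel tcp mm [-1.4 -2.9] plane slope [-0.002 -0.002  0.219]
side 710 centre,r [0.5708 0.2112 0.0555] rel tcp mm [-2.5  0.5] plane slope [-0.009  0.007  0.219]
wrist 1951 centre,r [0.5712 0.2108 0.0557] rel tcp mm [-2.1  0.1] plane slope [-0.011  0.004  0.219]
```

```bash
python3 - <<'E'
from plan import *
show([([.580,.2055,.30],Rt(1.471),6)],0)
E
```

```text
[[[-0.06,0.12,0.59],[-0.09,0.02,0.1],0],[[-0.07,0.12,0.59],[-0.09,0.02,0.1],0],[[-0.06,0.12,0.59],[-0.09,0.02,0.1],0],[[-0.06,0.11,0.6],[-0.09,0.02,0.1],0],[[-0.06,0.12,0.59],[-0.09,0.02,0.1],0],[[-0.07,0.12,0.59],[-0.09,0.02,0.1],0]]
```

Request:
drive_tool --motion '[[[-0.1, 0.1, 0.5], [-0.1, 0, 0.1], 0], [[-0.1, 0.1, 0.6], [-0.1, 0, 0.1], 0], [[-0.1, 0.1, 0.6], [-0.1, 0, 0.1], 0], [[-0.1, 0.2, 0.6], [-0.1, 0, 0.1], 0], [[0, 0.1, 0.6], [-0.1, 0, 0.1], 0], [[0, 0.1, 0.5], [-0.1, 0, 0.1], 0], [[0, 0, 0], [0, 0, 0], 0]]'

```text
time: 13.4
eef_pos: [0.5808, 0.203, 0.2984]
ee_rot: [2.331, 2.103, -0.001]
wrist_force: [0.4, -0.7, -2.9]
grip_width: 0.147
```

```bash
python3 - <<'E'
from plan import *
st=env.get_state();print(st["time"],st["eef_pos"],R.from_rotvec(st["ee_rot"]).as_matrix().round(4),st["wrist_force"])
show([([.580,.2055,.287],Rt(1.471),2)],0)
E
```

```text
13.4 [0.58075612 0.2029961  0.29835131] [[ 0.1025  0.9947  0.0013]
 [ 0.9947 -0.1025 -0.0023]
 [-0.0021  0.0015 -1.    ]] [ 0.40565712 -0.71289811 -2.89274207]
[[[0.12,-0.05,0.57],[0.04,0.06,-0.08],0],[[0.12,-0.05,0.56],[0.04,0.06,-0.08],0]]
```

Request:
drive_tool --motion '[[[0.12, -0.05, 0.5], [0, 0.1, 0], 0], [[0.12, -0.05, 0.5], [0, 0, 0], 0], [[0, 0, 0], [0, 0, 0], 0]]'

```text
time: 13.7
eef_pos: [0.58, 0.2059, 0.2876]
ee_rot: [2.331, 2.104, 0.002]
wrist_force: [0.0, -0.8, -3.3]
grip_width: 0.149
```

```bash
python3 - <<'E'
from plan import *
import pickle
from rim import rim
st=env.get_state();print(st["time"],st["eef_pos"],R.from_rotvec(st["ee_rot"]).as_matrix().round(4),st["wrist_force"])
pickle.dump(st,open("pics/w6.pkl","wb"))
for n in ["scene","side","wrist"]:
    p,d=imaging.camera(n);cv2.imwrite(f"pics/{n}6.png",p[...,::-1]);np.save(f"pics/{n}6.npy",d)
    rim(n,6,st["eef_pos"],st["eef_pos"][2]-.181+.060)
a=cv2.imread("pics/scene6.png")[150:270,360:520];b=cv2.imread("pics/side6.png")[240:400,200:410]
cv2.imwrite("pics/c8.png",np.hstack([cv2.resize(a,(400,300)),cv2.resize(b,(400,300))]))
E
```

```text
13.7 [0.57997136 0.20586988 0.28763156] [[ 1.023e-01  9.948e-01  1.700e-03]
 [ 9.948e-01 -1.023e-01 -2.000e-04]
 [-0.000e+00  1.700e-03 -1.000e+00]] [ 0.0386222  -0.78834179 -3.30905473]
scene 357 centre,r [0.58   0.2029 0.0554] rel tcp mm [-0.  -2.9] plane slope [ 0.004 -0.     0.172]
side 661 centre,r [0.5787 0.2067 0.0555] rel tcp mm [-1.3  0.9] plane slope [0.    0.004 0.172]
wrist 1928 centre,r [0.5793 0.2061 0.0557] rel tcp mm [-0.7  0.2] plane slope [0.003 0.005 0.172]
```

View pics/c8.png

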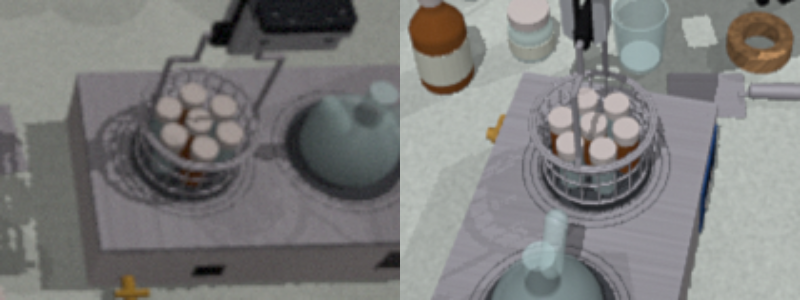

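Rim and well centre agree within 1 mm in the wrist view, and the basket is level. I lower slowly by feel.

Request:
drive_tool --motion '[[[-0.06, 0, 0.3], [0, 0, 0], 0], [[0, 0, 0.3], [0, 0, 0], 0], [[0, 0, 0.3], [0, 0, 0], 0]]'

```text
time: 14.15
eef_pos: [0.5804, 0.2051, 0.2798]
ee_rot: [2.33, 2.103, 0.006]
wrist_force: [-0.2, 0.2, -3.5]
grip_width: 0.147
```

```bash
cat > s2.py <<'E'
from plan import *
st=env.get_state();M=R.from_rotvec(st["ee_rot"]).as_matrix()
print(st["time"],st["eef_pos"].round(4),"F",st["wrist_force"].round(2),"M",st["moment"].round(2),"z",M[:,2].round(4),"tool err cm",(M.T@(np.array([.580,.2053,st["eef_pos"][2]])-st["eef_pos"])*100).round(2))
E
python3 s2.py
```

```text
14.15 [0.5804 0.2051 0.2798] F [-0.21  0.18 -3.5 ] M [-0.01 -0.1  -0.05] z [ 4.4e-03  4.0e-04 -1.0e+00] tool err cm [ 0.01 -0.04 -0.  ]
```

Request:
drive_tool --motion '[[[0, -0.04, 0.35], [0.2, 0, 0], 0], [[0, 0, 0.35], [0, 0, 0], 0], [[0, 0, 0.35], [0, 0, 0], 0]]'

```text
time: 14.45
eef_pos: [0.58, 0.2051, 0.2682]
ee_rot: [-2.332, -2.104, -0.001]
wrist_force: [-0.7, 0.7, -2.9]
grip_width: 0.148
```

```bash
python3 s2.py
```

```text
14.45 [0.58   0.2051 0.2682] F [-0.72  0.66 -2.86] M [-0.07 -0.09  0.01] z [ 4.e-04  8.e-04 -1.e+00] tool err cm [ 0.02 -0.    0.  ]
```

Request:
drive_tool --motion '[[[0, 0, 0.4], [0, 0, 0], 0], [[0, 0, 0.4], [0, 0, 0], 0], [[0, 0, 0.4], [0, 0, 0], 0], [[0, 0, 0.4], [0, 0, 0], 0]]'

```text
time: 14.85
eef_pos: [0.5799, 0.2051, 0.2506]
ee_rot: [-2.332, -2.104, -0.001]
wrist_force: [-0.1, 0.8, -3.8]
grip_width: 0.148
```

```bash
python3 s2.py
```

```text
14.85 [0.5799 0.2051 0.2506] F [-0.11  0.78 -3.82] M [-0.04 -0.06 -0.02] z [ 1.e-04  7.e-04 -1.e+00] tool err cm [0.02 0.   0.  ]
```

No contact so far; underside about 70 mm. About 31 mm to go.

Request:
drive_tool --motion '[[[0, 0, 0.4], [0, 0, 0], 0], [[0, 0, 0.4], [0, 0, 0], 0], [[0, 0, 0.4], [0, 0, 0], 0], [[0, 0, 0.4], [0, 0, 0], 0], [[0, 0, 0.3], [0, 0, 0], 0]]'

```text
time: 15.35
eef_pos: [0.5799, 0.2051, 0.2297]
ee_rot: [-2.332, -2.104, -0.0]
wrist_force: [-0.4, -0.3, -2.8]
grip_width: 0.151
```

```bash
python3 s2.py
```

```text
15.35 [0.5799 0.2051 0.2297] F [-0.36 -0.3  -2.77] M [ 0.   -0.07 -0.04] z [-2.e-04  6.e-04 -1.e+00] tool err cm [0.02 0.01 0.  ]
```

Request:
drive_tool --motion '[[[0, 0, 0.3], [0, 0, 0], 0], [[0, 0, 0.2], [0, 0, 0], 0], [[0, 0, 0.15], [0, 0, 0], 0]]'

```text
time: 15.65
eef_pos: [0.5798, 0.2051, 0.2224]
ee_rot: [-2.332, -2.104, -0.0]
wrist_force: [0.0, 0.1, -3.2]
grip_width: 0.142
```

```bash
python3 s2.py
```

```text
15.65 [0.5798 0.2051 0.2224] F [ 0.04  0.08 -3.16] M [ 0.01 -0.09  0.01] z [-3.e-04  5.e-04 -1.e+00] tool err cm [0.02 0.01 0.  ]
```

Request:
drive_tool --motion '[[[0, 0, 0.12], [0, 0, 0], 0], [[0, 0, 0.12], [0, 0, 0], 0]]'

```text
time: 15.85
eef_pos: [0.5799, 0.2052, 0.2199]
ee_rot: [-2.332, -2.104, -0.0]
wrist_force: [0.3, -0.1, -2.9]
grip_width: 0.148
```

Request:
drive_tool --motion '[[[0, 0, 0.12], [0, 0, 0], 0]]'

```text
time: 15.95
eef_pos: [0.5801, 0.2055, 0.2195]
ee_rot: [-2.332, -2.104, -0.003]
wrist_force: [-3.4, 2.3, 8.6]
grip_width: 0.147
```

```bash
python3 s2.py
```

```text
15.95 [0.5801 0.2055 0.2195] F [-3.45  2.32  8.61] M [ 0.24  0.76 -0.04] z [ 0.001   0.0014 -1.    ] tool err cm [-0.02 -0.   -0.  ]
```

The rim touched the deck at the expected height: TCP 0.2195 gives an underside of about 38.5 mm. I relax, then check before releasing.

Request:
drive_tool --motion '[[[0, 0, -0.02], [0, 0, 0], 0]]' --squeeze 8

```text
time: 16.05
eef_pos: [0.5801, 0.2055, 0.2198]
ee_rot: [-2.332, -2.105, -0.003]
wrist_force: [0.2, -0.2, -4.0]
grip_width: 0.144
```

```bash
python3 s2.py; python3 - <<'E'
from plan import *
import pickle
from rim import rim
st=env.get_state();pickle.dump(st,open("pics/w7.pkl","wb"))
for n in ["scene","side"]:
    p,d=imaging.camera(n);cv2.imwrite(f"pics/{n}7.png",p[...,::-1]);np.save(f"pics/{n}7.npy",d)
    rim(n,7,st["eef_pos"],.103)
a=cv2.imread("pics/scene7.png")[150:270,360:520];b=cv2.imread("pics/side7.png")[240:400,200:410]
cv2.imwrite("pics/c9.png",np.hstack([cv2.resize(a,(400,300)),cv2.resize(b,(400,300))]))
E
```

```text
16.05 [0.5801 0.2055 0.2198] F [ 0.23 -0.18 -3.96] M [-0.08 -0.01  0.03] z [ 0.0012  0.0015 -1.    ] tool err cm [-0.02 -0.01 -0.  ]
scene 360 centre,r [0.5804 0.2044 0.0637] rel tcp mm [ 0.3 -1.1] plane slope [-0.008 -0.005  0.101]
side 690 centre,r [0.5793 0.2051 0.0634] rel tcp mm [-0.7 -0.5] plane slope [-0.003 -0.006  0.1  ]
```

View pics/c9.png

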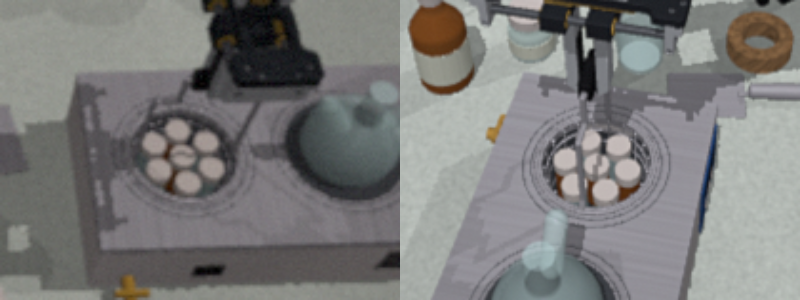

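Both views show the rim seated around the well. I settle it down and open only a little.

Request:
drive_tool --motion '[[[0, 0, 0.04], [0, 0, 0], 0], [[0, 0, 0], [0, 0, 0], 1.6], [[0, 0, 0], [0, 0, 0], 2.0], [[0, 0, 0], [0, 0, 0], 2.6], [[0, 0, 0], [0, 0, 0], 3.0], [[0, 0, 0], [0, 0, 0], 3.0]]'

```text
time: 16.75
eef_pos: [0.5806, 0.2053, 0.2202]
ee_rot: [2.332, 2.104, 0.005]
wrist_force: [-0.6, -0.5, -0.6]
grip_width: 0.319
```

```bash
python3 s2.py
```

```text
16.75 [0.5806 0.2053 0.2202] F [-0.64 -0.5  -0.58] M [-0.04 -0.07  0.05] z [ 0.003   0.0017 -1.    ] tool err cm [-0.01 -0.06 -0.  ]
```

Released with the force near zero. I retreat straight up.

Request:
drive_tool --motion '[[[0, -0.03, -0.5], [0, 0, 0], 3], [[0, 0, -1], [0, 0, 0], 3], [[0, 0, -1.5], [0, 0, 0], 3], [[0, 0, -1.5], [0, 0, 0], 3], [[0, 0, -2], [0, 0, 0], 3], [[0, 0, -2.5], [0, 0, 0], 3], [[-2, 0, -2.5], [0, 0, 0], 3], [[-3, -1, -1], [0, 0, 0], 3], [[-3, -1, 0], [0, 0, 0], 3], [[-2, 0, 0], [0, 0, 0], 3]]'

```text
time: 17.75
eef_pos: [0.5482, 0.1068, 0.3573]
ee_rot: [2.326, 2.106, 0.012]
wrist_force: [0.1, 0.3, 0.6]
grip_width: 0.318
```

Request:
drive_tool --motion '[[[0, 0, 0], [0, 0, 0], 3], [[0, 0, 0], [0, 0, 0], 3]]'

```text
time: 17.95
eef_pos: [0.548, 0.1051, 0.3597]
ee_rot: [2.327, 2.102, 0.015]
wrist_force: [0.5, 0.3, 0.4]
grip_width: 0.32
```

```bash
python3 s2.py; python3 - <<'E'
from plan import *
import pickle
from rim import rim
st=env.get_state();pickle.dump(st,open("pics/w8.pkl","wb"))
for n in ["scene","side","wrist"]:
    p,d=imaging.camera(n);cv2.imwrite(f"pics/{n}8.png",p[...,::-1]);np.save(f"pics/{n}8.npy",d)
    C=wcloud(st,d) if n=="wrist" else cloud(n,d); a=p
    m=(d>0)&(a.max(2)<60)&(np.hypot(C[...,0]-.579,C[...,1]-.205)<.04)&(abs(C[...,2]-.234)<.025)
    if m.sum():print(n,"grip",m.sum(),np.percentile(C[m],[3,50,97],0).round(4).tolist())
cv2.imwrite("pics/f.png",np.hstack([cv2.resize(cv2.imread("pics/scene8.png"),(400,250)),cv2.resize(cv2.imread("pics/side8.png"),(400,250))]))
E
```

```text
17.95 [0.548  0.1051 0.3597] F [0.51 0.33 0.38] M [-0.04 -0.06  0.02] z [ 0.011   0.0025 -0.9999] tool err cm [10.29  2.17  0.06]
scene grip 172 [[0.5761, 0.1807, 0.2261], [0.5841, 0.2033, 0.2424], [0.588, 0.2278, 0.2478]]
side grip 221 [[0.5707, 0.1862, 0.229], [0.5767, 0.209, 0.2446], [0.5846, 0.2274, 0.2473]]
wrist grip 654 [[0.5715, 0.1834, 0.242], [0.5784, 0.2032, 0.2458], [0.5854, 0.2243, 0.2474]]
```

View pics/f.png

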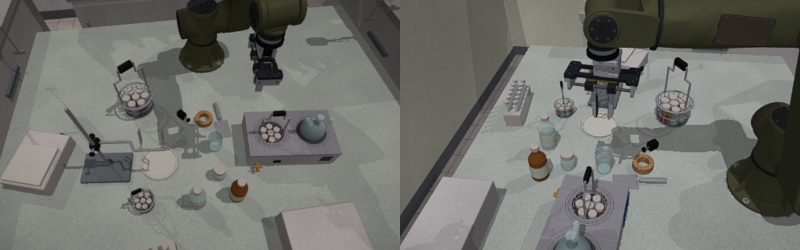

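View pics/wrist8.png

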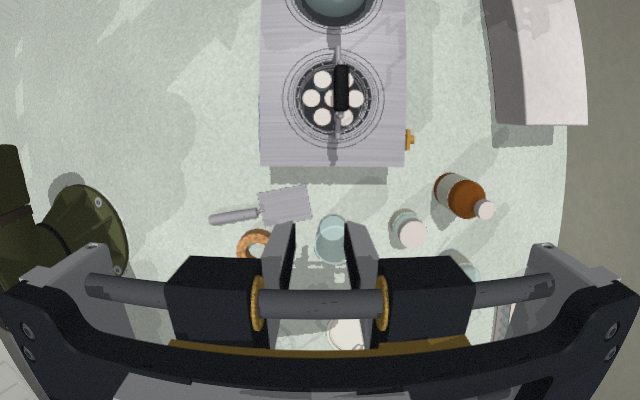

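The grip top is at 0.246 m, as expected for an underside of 38 mm. It is centred at (0.579, 0.205) over the well, and the bystanders are still in place.

```bash
python3 -c "
from rig import env
print(env.hand_in())"
```

```text
the job is handed in; nothing more can be done
None
```

The basket is off its hooks and sitting in the open well, released. I handed the job in after about 18 s; it gives no verdict.

- **Hooks:** The images showed a lean of about 0.30 rad towards −x. I raised the bar about 65 mm along that lean in 4 mm steps, checking the force every two or three. Sideways force at the wrist stayed around 1 N or less, and the basket's weight read about 3.4 N. I then drew it level to 124 mm past where it hung.
- **Placing:** I lowered it slowly with no contact until the rim met the deck. Contact there gave a brief 8.6 N, about 12 N above the free-hanging reading and well under the 60 N limit. I then opened the fingers, felt near-zero force, and backed off.
- **Last checks:** The grip top is at 0.246–0.247 m, as expected for an underside at 38 mm. It is centred over the well within about 1 mm in the wrist view.
- **Upright:** The rim slope in the seated images was under 0.01 rad.
- **Everything else:** The gripper is clear of everything, and the other objects look unmoved by eye; I did not measure them.

**Disagreements:** The scene and side cameras differed by up to 5 mm (scene against side) on the grip and up to 4 mm on the rim. I relied on the wrist camera for the final centring, and its rim position agreed with the measured well centre within 1 mm.

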